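# Refill the washing-tablet bin from the scoop tray

### The arm

A 6-joint arm with a two-finger parallel gripper is mounted at the origin on the work surface. World frame = base frame: x ahead of the robot, y to its left, z up, the work surface at z = 0. Lengths are in m, angles in degrees, forces in N, time in s.
With the tool pointing down it reaches from about 0.3 to 0.75 m from the base axis. Payload 8.5 kg.
Tool frame: the origin (TCP) lies on the centre line of the jaws, within the pads' length; the fingertips stand env.tcp_to_tips ahead of it and the grasp point (between the pads) lies 8 mm behind it (env.tcp_to_tips is the distance from the TCP to the fingertips, in m); z points along the fingers, y is the direction in which the jaws open and shut (so a half turn about z gives the same grasp; the last joint's range is limited). The gripper opens to 85 mm and grips with 20 to 120 N. Pads are 22 mm wide; open, the fingers measure 114 mm over their backs; the gripper's body (76 mm by 85 mm) begins 54 mm behind the grasp point. The pads swing forward as they close: fully open they stand 13 mm farther back than shut.
Start: joints at [55.331, 21.807, 74.336, -0, 83.858, -12.336], TCP at [0.209, 0.509, 0.242] pointing down, gripper open.
Joint ranges: [-178.18, 178.18], [-50.72, 133.34], [12.68, 142.11], [-81.47, 261.47], [9.98, 163.14], [-165.26, 165.26]. Speed limits (degrees/s): [136.94, 136.94, 180, 180, 180, 180].

### API

Orientations are given as a 3x3 rotation matrix whose columns are the frame's x, y, z axes.
In Python, from rig import env gives the robot as it stands. The module is installed in compiled form; this text tells all that it offers.
- The arm moves only by the tool carry_out, never from a script. Its argument "rows" is a list of rows, each an object of numbers: "tx", "ty", "tz": the shift along the tool's x, y, z in cm; "yaw": the turn about the tool's z in rad. In form: [{"tx": .., "ty": .., "tz": .., "yaw": ..}, ...]. A call has 1 to 12 rows; each row shifts and turns the pose as measured when the row begins, along the tool's axes as they then stand; what a row does not reach is not made up. A row lasts 1/10 s, in which the tool goes at most 50 mm and 8.59 degrees, less where a joint would pass 70% of its speed; a pose out of reach is approached as far as the arm can. A call is refused whole if a number of a shift passes 5 or a number of a turn 0.15, either way. A call with a gripper value outside its range is refused whole. "jaw" is the closure, from -1 (fully open) to 1 (shut), set as the call begins (left out, the last holds). The fingers move at their own pace and stop on an object; "squeeze" is the grip in N (left out, the last holds). Time passes only in rows, so rows that do not move let the fingers close. It gives the time, the measured TCP pose, the force and the opening at its end, in the units of the state.
- env.observe(): the state, without advancing time (a new reading comes with each control period).
- env.get_image(name): name is "scene" or "top" or "wrist"; returns the picture (384x512x3 uint8, red, green, blue); there is no depth.
- env.camera_params(name): a dict with "vertical_fov" (degrees; the focal length in pixels is half the picture's height over the tangent of half this angle, whatever the lens; pixels are square), "cx", "cy" (the principal point, pixels), "view" (4x4, takes a point from world to camera coordinates). Camera axes: x right, y up, looking along -z (the intrinsics and any distortion apply to the point x, -y, -z); pixel columns grow to the right and rows downward; lengths in m; the calibration is good to about 2 mm. A picture is of the moment at which its call begins: read the wrist's pose just before it. camera_params takes no time and is no camera call; for the wrist camera it gives the pose at the moment of the call.
- env.close_job(): hands the job in, once; it reports no verdict.
The state is a dict: "time_s": time; "q": joint angles; "qvel": joint speeds; "joint_efforts": joint torques, N m; "position": TCP position; "tool_rot": TCP orientation; "ft_force": force on the tool from outside, world axes, zero at the start; "wrist_torque": the same for the moment, N m; "grip_width": finger opening in m.
Only numpy, scipy, OpenCV 4.12 (cv2) and the standard library are available. Lean on these libraries where they do the work, as an engineer would, in place of code of your own. Each camera call takes 0.05 s, during which the arm holds its last target. There are 200 camera calls.

### The job

Pull the grey tray of washing tablets out from under the low white shelf (the cheeks at its open end can be pinched) until its back handle is well clear of the shelf, and let go of it there, standing flat. Then take it by the back handle, tip all five tablets into the metal bin with the spout low over the bin, and set the empty tray down flat on the worktop. Do not shift the bottles, jar, cup, can or brush.

Things in the scene. Friction and masses are not known exactly. Their poses are not given: they have to be found in the camera images.
- riser_edge (a point): low white shelf fixed on the worktop, 190 x 190 mm, top 86 mm high, board's underside 72 mm, side walls and a closed back, one open end. This point: middle of the top edge of the open end; its x axis points level out of the open end (roughly towards world +y); the shelf reaches 190 mm back along -x. A bottle and a jar stand on the far half of its top
- tray_center (a point): loose grey plastic scoop tray, 110 mm wide, holding five tablets, pushed under the shelf with only its open end sticking out about 60 mm. This point: on its middle plane, 20 mm above its underside; x to the open end (spout), z up. Floor 4 mm thick from x = -65 to +40, then a ramp rising 20 degrees to the spout lip. Back wall at x = -65, 40 mm high
- tray_cheek_l (a point): the tray's side walls, 8 mm thick, 40 mm high, at y = +51 and -51, run from x = -65 past the lip as two free cheeks to x = +105. This point: middle of the free part of the +y cheek (x = +87), 20 mm above the underside; no floor there (the ramp ends 19 mm behind it): pinch it from above across the tray's y to pull the tray. Axes as the tray's
- tray_cheek_r (a point): the same on the other cheek (-y side of the tray)
- tray_handle (a point): middle of the tray's back handle: an upright fin 12 mm thick across the tray's y, 32 mm high (6 to 38 mm above the underside), running 50 mm back from the back wall. This point: 92 mm behind the tray's centre (x = -92), 22 mm above the underside. Starts deep under the shelf. Axes as the tray's
- tray_spout (a point): middle of the tray's spout lip, at x = +68 of the tray, 10 mm above its underside. Axes as the tray's
- bin_mouth (a point): centre of the mouth, level with the rim, of an empty open square metal bin fixed on the worktop: 200 x 200 mm outside, 90 mm high, walls 5 mm; x and y along its sides, z up. A small wire handle on its +y side is for show
- tray: the same tray, 0.13 to 0.21 kg; origin in the middle of its underside, axes as above. All its tablets slide out when it is tipped spout-down by about 65 to 75 degrees; they stay in while it is carried level
- tablet0: washing tablet 1 of 5, a hard white block 24 x 32 x 16 mm, 18 g, lying in the tray; origin at the centre of its underside
- tablet1: washing tablet 2 of 5, a hard white block 24 x 32 x 16 mm, 18 g, lying in the tray; origin at the centre of its underside
- tablet2: washing tablet 3 of 5, a hard white block 24 x 32 x 16 mm, 18 g, lying in the tray; origin at the centre of its underside
- tablet3: washing tablet 4 of 5, a hard white block 24 x 32 x 16 mm, 18 g, lying in the tray; origin at the centre of its underside
- tablet4: washing tablet 5 of 5, a hard white block 24 x 32 x 16 mm, 18 g, lying in the tray; origin at the centre of its underside
- softener: bystander: blue bottle, 64 mm across, 170 mm high, standing on the white shelf; origin at the centre of its underside
- jar: bystander: glass jar, 60 mm across, 85 mm high, standing on the white shelf; origin at the centre of its underside
- spray: bystander: white bottle, 60 mm across, 160 mm high, on the worktop beyond the tray and bin; origin at the centre of its underside
- dosing_cup: bystander: clear cup, 60 mm across, 50 mm high, on the worktop on the robot's side; origin at the centre of its underside
- lint_brush: bystander: brush lying on the worktop beyond the tray; origin at its underside
- stain_can: bystander: steel can, 56 mm across, 110 mm high, on the worktop on the robot's side; origin at the centre of its underside

How it is judged (in metres and radians):
On the way, in this order (a step that is already met when the one before it is completed fails the run):
1. the tray stands flat and let go, its back handle (middle) at least 25 mm outside the shelf's open end, all five tablets still in it (x of tray_handle in the frame of riser_edge above 0.025 m and angle between tray_center's own z axis and vertical below 0.12 rad and height (world z) of tray_center below 0.027 m and contact force between the fingers and tray below 0.3 N and distance between each of tablet0, tablet1, tablet2, tablet3, tablet4 and tray_center below 0.1 m), for 0.2 s.
2. held by its back handle, the tray is tipped spout-down by more than 40 degrees with its spout over the bin, lip less than 120 mm above the rim (angle between tray_center's own z axis and vertical above 0.7 rad and horizontal distance between tray_spout and bin_mouth below 0.12 m and height (world z) of tray_spout below 0.21 m and distance between the grasp point and tray_handle below 0.05 m), for 0.1 s.
At the end, for the whole second after the job is handed in: all five tablets lie at rest inside the bin, below its rim; the tray stands flat on the worktop (within 7 degrees, not on anything else), let go and at rest (x of tablet0 in the frame of bin_mouth between -0.1 and 0.1 m and y of tablet0 in the frame of bin_mouth between -0.1 and 0.1 m and z of each of tablet0, tablet1, tablet2, tablet3, tablet4 in the frame of bin_mouth below -0.005 m and linear speed of each of tablet0, tablet1, tablet2, tablet3, tablet4 below 0.05 m/s and x of tablet1 in the frame of bin_mouth between -0.1 and 0.1 m and y of tablet1 in the frame of bin_mouth between -0.1 and 0.1 m and x of tablet2 in the frame of bin_mouth between -0.1 and 0.1 m and y of tablet2 in the frame of bin_mouth between -0.1 and 0.1 m and x of tablet3 in the frame of bin_mouth between -0.1 and 0.1 m and y of tablet3 in the frame of bin_mouth between -0.1 and 0.1 m and x of tablet4 in the frame of bin_mouth between -0.1 and 0.1 m and y of tablet4 in the frame of bin_mouth between -0.1 and 0.1 m and angle between tray_center's own z axis and vertical below 0.12 rad and height (world z) of tray_center below 0.027 m and contact force between the fingers and tray below 0.3 N and linear speed of tray below 0.03 m/s); the robot touches nothing.
It fails at once if a bottle, the jar, cup, can or brush is shifted or knocked by more than 50 mm (distance of any of softener, jar, spray, dosing_cup, lint_brush, stain_can from where it was at the start of the episode above 0.05 m).
It also fails if it takes over 64 s, if anything falls off the work surface, if the arm or the gripper's body presses on something with over 40 N, if the wrist force passes 120 N, or if a joint passes its speed limit or range.

## Working session

There is one attempt and no reset: what is moved stays moved. The work goes in short steps, Python scripts to look and compute and a tool call to move; the robot and the scene stay as the last step left them, time stands still between calls to the robot, and variables do not carry over. Pictures are saved under pics/ and viewed, about 8 in all and at most 12, crops included, and the job is handed in when it is done.

Besides the shell and the picture viewer there is one more tool, called after "Request:" as name(argument=value, ...), one argument or row to a line, values as JSON. carry_out: Moves the arm, as the interface text tells. Its arguments: {"type":"object","properties":{"rows":{"type":"array","items":{"type":"object","properties":{"tx":{"type":"number"},"ty":{"type":"number"},"tz":{"type":"number"},"yaw":{"type":"number"}}}},"jaw":{"type":"number"},"squeeze":{"type":"number"}},"required":["rows"]}

```bash
mkdir -p pics; ls
python3 - <<'E'
from rig import env
import cv2,numpy as np
np.set_printoptions(precision=4,suppress=True)
s=env.observe(); print(s, env.tcp_to_tips)
for n in("scene","top"):
    im=env.get_image(n); cv2.imwrite(f"pics/{n}0.png",im[:,:,::-1]); print(n,env.camera_params(n))
a=[cv2.imread(f"pics/{n}0.png") for n in("scene","top")]
E
```

```text
pics
{'time_s': 0.0, 'q': array([ 55.3308,  21.8433,  74.3868,  -0.0006,  83.8589, -12.3359]), 'qvel': array([-0.0789, -0.0197, -0.0628,  0.0492, -0.0894,  0.1473]), 'joint_efforts': array([  0.0001, -44.8456, -23.1276,  -0.0003,   0.0048,   0.    ]), 'position': array([0.2088, 0.5085, 0.2417]), 'tool_rot': array([[-0.925 ,  0.38  , -0.0009],
       [ 0.38  ,  0.925 , -0.0013],
       [ 0.0003, -0.0015, -1.    ]]), 'ft_force': array([ 0.3975,  0.3973, -0.5584]), 'wrist_torque': array([-0.0303,  0.0441,  0.0082]), 'grip_width': 0.08555609284366547} 0.011
scene {'vertical_fov': 47.79878107202282, 'cx': 252.93170599657532, 'cy': 189.43551965545572, 'view': array([[-0.4172,  0.9088,  0.0076,  0.2796],
       [-0.6477, -0.3031,  0.699 ,  0.2903],
       [ 0.6376,  0.2867,  0.7151, -1.6701],
       [ 0.    ,  0.    ,  0.    ,  1.    ]])}
top {'vertical_fov': 52.52544912860026, 'cx': 258.9901217671048, 'cy': 193.94125886252093, 'view': array([[ 0.1663, -0.986 ,  0.007 , -0.148 ],
       [ 0.9643,  0.1642,  0.2077, -0.5707],
       [-0.206 , -0.0278,  0.9782, -0.8457],
       [ 0.    ,  0.    ,  0.    ,  1.    ]])}
```

View pics/top0.png

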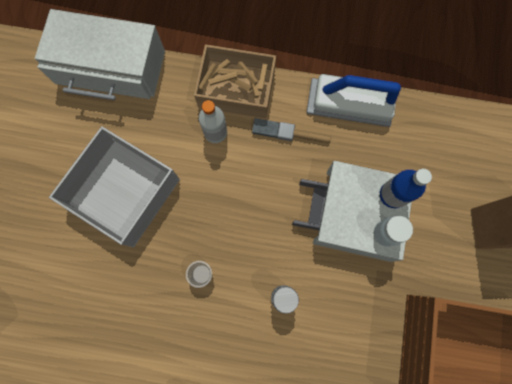

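View pics/scene0.png

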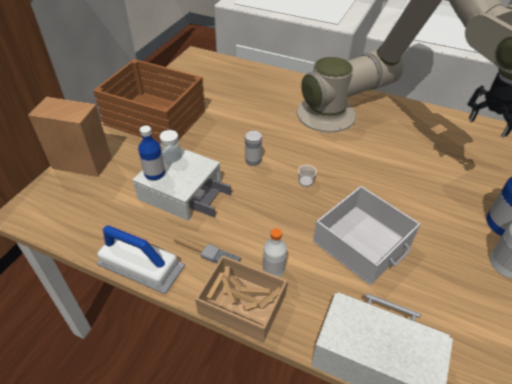

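Top: bin rim at about (55,195),(103,130),(178,180),(125,243); shelf top around (330,165)–(410,255), with the tray cheeks ending at about (300,183) and (294,225). Scene shows the same layout. Next, zoomed crops for exact corners.

```bash
cat > h.py <<'E'
from rig import env
import cv2,numpy as np
np.set_printoptions(precision=4,suppress=True)
def cam(n):
    p=env.camera_params(n); f=192/np.tan(np.radians(p["vertical_fov"])/2); return p,f
def ray(n,uv,z,P=None):
    p,f=P or cam(n); V=p["view"]; R=V[:3,:3]; c=-R.T@V[:3,3]
    d=R.T@np.array([(uv[0]-p["cx"])/f,-(uv[1]-p["cy"])/f,-1.]); return c+d*(z-c[2])/d[2]
def proj(n,X,P=None):
    p,f=P or cam(n); V=p["view"]; q=V[:3,:3]@np.asarray(X)+V[:3,3]
    return np.array([p["cx"]+f*q[0]/-q[2],p["cy"]-f*q[1]/-q[2]])
E
python3 - <<'E'
from h import *
t=cv2.imread("pics/top0.png")
a=cv2.resize(t[150:270,285:425],None,fx=4,fy=4,interpolation=cv2.INTER_CUBIC)
cv2.imwrite("pics/c1.png",a)
for n,uv,z in[("bin",(55,195),.09),("bin",(103,130),.09),("bin",(178,180),.09),("bin",(125,243),.09),("shelf",(332,163),.086),("shelf",(319,243),.086),("shelf",(404,258),.086),("shelf",(411,207),.086),("cheek",(300,183),.04),("cheek",(294,225),.04)]:
    print(n,uv,ray("top",uv,z))
E
```

```text
bin (55, 195) [0.502 0.399 0.09 ]
bin (103, 130) [0.6702 0.3315 0.09  ]
bin (178, 180) [0.5822 0.1348 0.09  ]
bin (125, 243) [0.4238 0.2193 0.09  ]
shelf (332, 163) [ 0.6821 -0.205   0.086 ]
shelf (319, 243) [ 0.4951 -0.2001  0.086 ]
shelf (404, 258) [ 0.4938 -0.3883  0.086 ]
shelf (411, 207) [ 0.6098 -0.3937  0.086 ]
cheek (300, 183) [ 0.6346 -0.1425  0.04  ]
cheek (294, 225) [ 0.532  -0.1433  0.04  ]
```

View pics/c1.png

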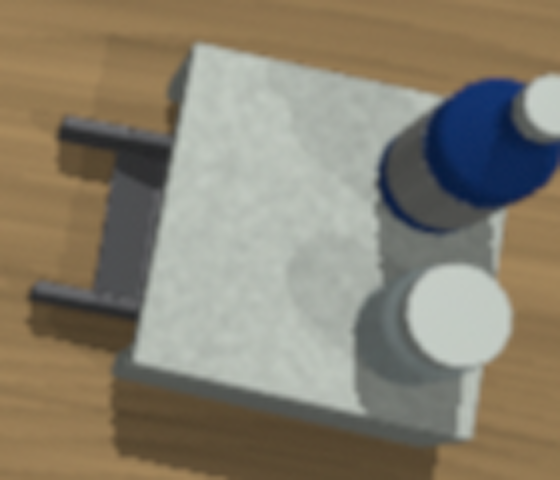

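Crop: shelf front corners at (334.3,160.8) and (318.8,240.5), back-right corner at (402.5,259.5); cheek tips at (300.8,181.2) and (293.8,222.5) in full-picture pixels.

Run:
```python
from h import *
f=lambda u,v,z:ray("top",(285+u/4,150+v/4),z)
A=f(197,43,.086);B=f(135,362,.086);C=f(470,438,.086)
print("shelf",A,B,C,np.linalg.norm(A-B),np.linalg.norm(B-C)); e=(A+B)/2; print("edge",e, "axis",np.degrees(np.arctan2(*(B-C)[[1,0]])),np.degrees(np.arctan2(*(A-B)[[1,0]]))-90+180)
# cheek tips, top z=.04 : end edge mid
L=f(62,125,.04);R=f(33,290,.04);L2=f(165,146,.04);R2=f(136,308,.04)
print("tips",L,R,np.linalg.norm(L-R), L2,R2)
for a,b in((L,L2),(R,R2)): print(np.degrees(np.arctan2(*(a-b)[[1,0]])))
b=[ray("top",p,.09) for p in((55,195),(103,130),(178,180),(125,243))]
print("bin",np.mean(b,0),[np.linalg.norm(b[i]-b[i-1]) for i in range(4)])
for n,p,z in(("cup",(200,272),.05),("can",(286,299),.11),("spray",(209,106),.16),("brush",(255,128),.02),("brush2",(293,132),.02),("basket",(205,110),.05),("basket",(268,113),.05)): print(n,ray("top",p,z))
# grip
im=cv2.imread("pics/top0.png"); 
m=(abs(im[:,:,0].astype(int)-im[:,:,2])<25).astype('u1')*255
m[:, 190:]=0; m[:120]=0
cs,_=cv2.findContours(m,cv2.RETR_EXTERNAL,cv2.CHAIN_APPROX_SIMPLE)
c=max(cs,key=cv2.contourArea); print(cv2.approxPolyDP(c,4,True).reshape(-1,2).tolist())
```

```text
shelf [ 0.6883 -0.2094  0.086 ] [ 0.5005 -0.1988  0.086 ] [ 0.49   -0.3854  0.086 ] 0.1880941789376688 0.18685319256667787
edge [ 0.5944 -0.2041  0.086 ] axis 86.78985789105771 86.78272184538751
tips [ 0.6391 -0.143   0.04  ] [ 0.5376 -0.1406  0.04  ] 0.10155427185300099 [ 0.6367 -0.2058  0.04  ] [ 0.5372 -0.2017  0.04  ]
87.77290642905203
89.62701455414454
bin [0.5445 0.2712 0.09  ] [np.float64(0.19597439920804707), np.float64(0.1811608036327887), np.float64(0.21548546934512589), np.float64(0.1795009319167176)]
cup [0.3896 0.0511 0.05  ]
can [ 0.366  -0.1445  0.11  ]
spray [0.7405 0.086  0.16  ]
brush [ 0.7621 -0.0111  0.02  ]
brush2 [ 0.7677 -0.1074  0.02  ]
basket [0.7759 0.1163 0.05  ]
basket [ 0.7945 -0.0382  0.05  ]
[[101, 127], [49, 197], [118, 243], [134, 246], [178, 178]]
```

Request:
carry_out(
  rows=[
    {"yaw": 0.15},
    {"yaw": 0.15},
    {"yaw": 0.15},
    {"yaw": 0.15},
    {"yaw": 0.15},
    {"yaw": 0.15},
    {"yaw": 0.15},
    {"yaw": 0.15},
  ],
)

```text
validation failed for argument at $.ro...
```

Request:
carry_out(
  rows=[
    {"tx": -4,"ty": 2},
    {"tx": -4,"ty": 2},
    {"tx": -4,"ty": 2},
    {"tx": -4,"ty": 2},
    {"tx": -4,"ty": 2},
    {"tx": -4,"ty": 2},
    {"tx": -4,"ty": 2},
    {"tx": -4,"ty": 2},
    {"tx": -4,"ty": 2},
    {"tx": -4,"ty": 2},
    {"tx": -4,"ty": 2},
    {"tx": -4,"ty": 2},
  ],
  jaw=0,
  squeeze=40,
)

```text
validation failed for argument at $.ro...
```

Request:
carry_out(
  rows=[
    {"tx": 0,"ty": 0,"tz": 0,"yaw": 0.15},
    {"tx": 0,"ty": 0,"tz": 0,"yaw": 0.15},
    {"tx": 0,"ty": 0,"tz": 0,"yaw": 0.15},
    {"tx": 0,"ty": 0,"tz": 0,"yaw": 0.15},
    {"tx": 0,"ty": 0,"tz": 0,"yaw": 0.15},
    {"tx": 0,"ty": 0,"tz": 0,"yaw": 0.15},
    {"tx": 0,"ty": 0,"tz": 0,"yaw": 0.15},
    {"tx": 0,"ty": 0,"tz": 0,"yaw": 0.15},
  ],
)

```text
time_s: 0.9
position: [0.2081, 0.5074, 0.2386]
tool_rot: [[0.025, 1.0, -0.005], [1.0, -0.025, -0.007], [-0.007, -0.005, -1.0]]
ft_force: [-0.6, 0.7, -0.2]
grip_width: 0.0854
```

Request:
carry_out(
  rows=[
    {"tx": -4,"ty": 2,"tz": 0,"yaw": 0},
    {"tx": -4,"ty": 2,"tz": 0,"yaw": 0},
    {"tx": -4,"ty": 2,"tz": 0,"yaw": 0},
    {"tx": -4,"ty": 2,"tz": 0,"yaw": 0},
    {"tx": -4,"ty": 2,"tz": 0,"yaw": 0},
    {"tx": -4,"ty": 2,"tz": 0,"yaw": 0},
    {"tx": -4,"ty": 2,"tz": 0,"yaw": 0},
    {"tx": -4,"ty": 2,"tz": 0,"yaw": 0},
    {"tx": -4,"ty": 2,"tz": 0,"yaw": 0},
    {"tx": -4,"ty": 2,"tz": 0,"yaw": 0},
    {"tx": -4,"ty": 2,"tz": 0,"yaw": 0},
    {"tx": -4,"ty": 2,"tz": 0,"yaw": 0},
  ],
  jaw=0,
  squeeze=40,
)

```text
time_s: 2.1
position: [0.4377, 0.0054, 0.2382]
tool_rot: [[0.023, 1.0, -0.009], [1.0, -0.023, -0.008], [-0.009, -0.008, -1.0]]
ft_force: [0.2, 0.6, 0.2]
grip_width: 0.0427
```

Request:
carry_out(
  rows=[
    {"tx": -3.8,"ty": 2.6,"tz": 0,"yaw": 0},
    {"tx": -3.8,"ty": 2.6,"tz": 0,"yaw": 0},
    {"tx": -3.8,"ty": 2.6,"tz": 0,"yaw": 0},
    {"tx": -3.6,"ty": 2.4,"tz": 2,"yaw": 0},
    {"tx": 0,"ty": 0,"tz": 4,"yaw": 0},
    {"tx": 0,"ty": 0,"tz": 4,"yaw": 0},
    {"tx": 0,"ty": 0,"tz": 0,"yaw": 0},
  ],
)

```text
time_s: 2.8
position: [0.5393, -0.1618, 0.1335]
tool_rot: [[0.031, 0.999, -0.009], [0.999, -0.031, -0.009], [-0.009, -0.008, -1.0]]
ft_force: [-0.1, 0.1, -0.1]
grip_width: 0.0424
```

Run:
```python
from h import *
s=env.observe(); print(s['position']); P=cam("wrist")
im=env.get_image("wrist"); 
im=im[:,:,::-1].copy()
for n,x in(("L tip",[.538,-.1415,.04]),("R tip",[.6385,-.143,.04])): print(n,proj("wrist",x,P))
cv2.imwrite("pics/w1.png",im); print(P)
```

```text
[ 0.5393 -0.1618  0.1335]
L tip [254.2816 172.2864]
R tip [382.0716 170.5894]
({'vertical_fov': 66.20550480555309, 'cx': 255.10696562930758, 'cy': 189.8143212489087, 'view': array([[ 0.9995, -0.0309, -0.0079, -0.5424],
       [ 0.0266,  0.9451, -0.3257,  0.1463],
       [ 0.0176,  0.3253,  0.9454, -0.2341],
       [ 0.    ,  0.    ,  0.    ,  1.    ]])}, np.float64(294.4964801714857))
```

View pics/w1.png

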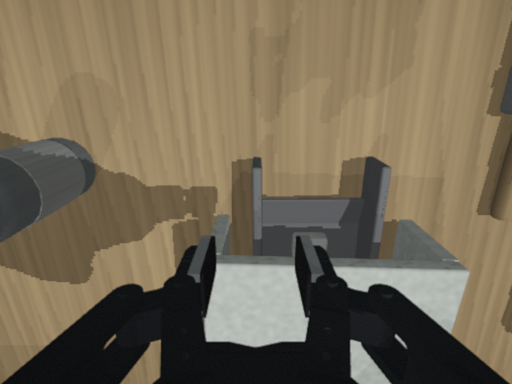

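Wrist view: near cheek top end at about (257,158), far cheek's end at (376,158), a tablet visible at (310,243); the can is at far left, clear of the gripper.

```bash
python3 - <<'E'
from h import *
for p in((257,158),(376,158),(259,225),(382,225)): print(p,ray("wrist",p,.04))
for p in((212,262),(467,270)): print(p,ray("wrist",p,.086))
# check same points back in the scene camera
for x in([.539,-.128,.04],[.539,-.142,.04],[.6385,-.128,.04]): print(proj("scene",x))
E
python3 -c "
import cv2;im=cv2.imread('pics/scene0.png')[170:225,170:240];cv2.imwrite('pics/c2.png',cv2.resize(im,None,fx=8,fy=8,interpolation=2))"
```

```text
(257, 158) [ 0.542  -0.1313  0.04  ]
(376, 158) [ 0.6356 -0.1341  0.04  ]
(259, 225) [ 0.5421 -0.1896  0.04  ]
(382, 225) [ 0.6467 -0.1926  0.04  ]
(212, 262) [ 0.508  -0.1954  0.086 ]
(467, 270) [ 0.6906 -0.2072  0.086 ]
[233.0355 186.8649]
[228.9768 185.4988]
[217.8941 208.7034]
```

View pics/c2.png

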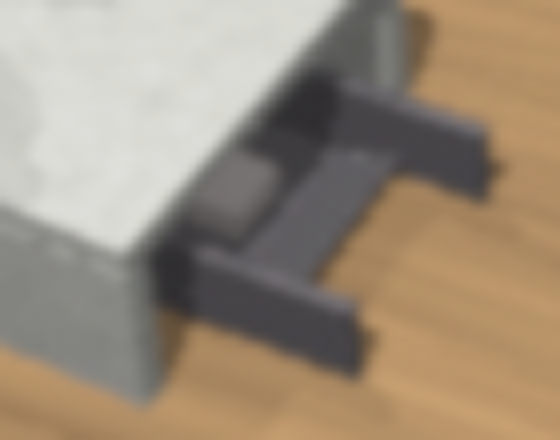

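Scene crop: the near cheek's end sits at (231,186) and the far one's at (215,208), giving tip y ≈ -0.137, midway between the top and wrist readings. I'll pinch the near cheek at y ≈ -0.150.

Request:
carry_out(
  rows=[
    {"tx": 1.2,"ty": 0.1,"tz": 0,"yaw": 0},
    {"tx": 0,"ty": 0,"tz": 4,"yaw": 0},
    {"tx": 0,"ty": 0,"tz": 4,"yaw": 0},
    {"tx": 0,"ty": 0,"tz": 2,"yaw": 0},
    {"tx": 0,"ty": 0,"tz": 0,"yaw": 0},
  ],
)

```text
time_s: 3.35
position: [0.548, -0.1488, 0.0456]
tool_rot: [[0.028, 1.0, 0.014], [0.999, -0.027, -0.019], [-0.019, 0.015, -1.0]]
ft_force: [0.7, -0.1, -0.2]
grip_width: 0.0427
```

Request:
carry_out(
  rows=[
    {"tx": 0,"ty": -0.7,"tz": 1,"yaw": 0},
    {"tx": 0,"ty": -0.1,"tz": 1,"yaw": 0},
    {"tx": 0,"ty": 0,"tz": 0,"yaw": 0},
  ],
)

```text
time_s: 3.65
position: [0.5438, -0.1482, 0.0315]
tool_rot: [[0.026, 0.999, 0.023], [0.999, -0.025, -0.024], [-0.023, 0.024, -0.999]]
ft_force: [-1.1, 0.3, -0.1]
grip_width: 0.0428
```

Request:
carry_out(
  rows=[
    {"tx": 0,"ty": -0.5,"tz": 0.8,"yaw": 0},
    {"tx": 0,"ty": 0,"tz": 0.1,"yaw": 0},
  ],
)

```text
time_s: 3.85
position: [0.5401, -0.1484, 0.0243]
tool_rot: [[0.025, 0.999, 0.027], [0.999, -0.024, -0.026], [-0.025, 0.028, -0.999]]
ft_force: [0.0, 0.1, -0.5]
grip_width: 0.0429
```

Request:
carry_out(
  rows=[
    {"tx": 0,"ty": 0,"tz": 0,"yaw": 0},
    {"tx": 0,"ty": 0,"tz": 0,"yaw": 0},
    {"tx": 0,"ty": 0,"tz": 0,"yaw": 0},
    {"tx": 0,"ty": 0,"tz": 0,"yaw": 0},
  ],
  jaw=1,
)

```text
time_s: 4.25
position: [0.5405, -0.1487, 0.025]
tool_rot: [[0.025, 0.999, 0.028], [0.999, -0.025, -0.026], [-0.026, 0.029, -0.999]]
ft_force: [-0.6, 0.3, -0.4]
grip_width: 0.0072
```

Request:
carry_out(
  rows=[
    {"tx": 1,"ty": 0,"tz": -0.02,"yaw": 0},
    {"tx": 2,"ty": 0,"tz": -0.05,"yaw": 0},
    {"tx": 2,"ty": 0,"tz": -0.05,"yaw": 0},
    {"tx": 2,"ty": 0,"tz": -0.05,"yaw": 0},
    {"tx": 2,"ty": 0,"tz": -0.05,"yaw": 0},
    {"tx": 2,"ty": 0,"tz": -0.05,"yaw": 0},
  ],
)

```text
time_s: 4.85
position: [0.5433, -0.0353, 0.0247]
tool_rot: [[0.029, 0.999, 0.028], [0.999, -0.028, -0.028], [-0.027, 0.029, -0.999]]
ft_force: [-0.3, -1.4, -0.3]
grip_width: 0.0073
```

Request:
carry_out(
  rows=[
    {"tx": 2,"ty": 0,"tz": -0.05,"yaw": 0},
    {"tx": 2,"ty": 0,"tz": -0.05,"yaw": 0},
    {"tx": 2,"ty": 0,"tz": -0.05,"yaw": 0},
    {"tx": 2,"ty": 0,"tz": -0.05,"yaw": 0},
    {"tx": 0.6,"ty": 0,"tz": 0,"yaw": 0},
    {"tx": 0,"ty": 0,"tz": 0,"yaw": 0},
  ],
)

```text
time_s: 5.45
position: [0.5444, 0.0585, 0.0247]
tool_rot: [[0.024, 0.999, 0.028], [0.999, -0.023, -0.029], [-0.029, 0.029, -0.999]]
ft_force: [0.8, -2.3, -0.9]
grip_width: 0.0074
```

Request:
carry_out(
  rows=[
    {"tx": 0,"ty": 0,"tz": 0,"yaw": 0},
    {"tx": 0,"ty": 0,"tz": 0,"yaw": 0},
    {"tx": 0,"ty": 0,"tz": 0,"yaw": 0},
  ],
  jaw=0,
)

```text
time_s: 5.75
position: [0.5445, 0.0574, 0.0247]
tool_rot: [[0.025, 0.999, 0.028], [0.999, -0.025, -0.029], [-0.028, 0.029, -0.999]]
ft_force: [0.0, -0.4, 0.5]
grip_width: 0.0426
```

Request:
carry_out(
  rows=[
    {"tx": 0,"ty": 0,"tz": -4,"yaw": 0},
    {"tx": 0,"ty": 0,"tz": -4,"yaw": 0},
    {"tx": 0,"ty": 0,"tz": -4,"yaw": 0},
    {"tx": -3,"ty": 1,"tz": 0,"yaw": 0},
    {"tx": -4,"ty": 1,"tz": 0,"yaw": 0},
    {"tx": -4,"ty": 1,"tz": 0,"yaw": 0},
    {"tx": -4,"ty": 1,"tz": 0,"yaw": 0},
    {"tx": 0,"ty": 0,"tz": 0,"yaw": 0},
  ],
)

```text
time_s: 6.55
position: [0.5777, -0.0989, 0.1555]
tool_rot: [[0.029, 0.999, 0.029], [0.999, -0.028, -0.03], [-0.029, 0.03, -0.999]]
ft_force: [0.2, 1.2, -0.1]
grip_width: 0.0427
```

Run:
```python
from h import *
s=env.observe(); print(s['position'],s['tool_rot']); P=cam("wrist"); print(P)
w=env.get_image("wrist")[:,:,::-1]; t=env.get_image("top")[:,:,::-1]; sc=env.get_image("scene")[:,:,::-1]
cv2.imwrite("pics/w2.png",w);cv2.imwrite("pics/t2.png",t);cv2.imwrite("pics/s2.png",sc)
a=cv2.resize(t[140:270,200:400],None,fx=3,fy=3,interpolation=2)
b=np.zeros((600,800,3),'u1'); b[:390,:600]=a; b[390:600,:280]=cv2.resize(w,(280,210)); b[390:600,300:650]=cv2.resize(sc[130:256,150:360],(350,210))
cv2.imwrite("pics/v2.png",b)
```

```text
[ 0.5777 -0.0989  0.1555] [[ 0.0288  0.9992  0.0294]
 [ 0.9992 -0.0279 -0.0299]
 [-0.029   0.0302 -0.9991]]
({'vertical_fov': 66.20550480555309, 'cx': 255.10696562930758, 'cy': 189.8143212489087, 'view': array([[ 0.9991, -0.0277,  0.0308, -0.5843],
       [ 0.0366,  0.9381, -0.3445,  0.0895],
       [-0.0193,  0.3454,  0.9383, -0.2517],
       [ 0.    ,  0.    ,  0.    ,  1.    ]])}, np.float64(294.4964801714857))
```

View pics/v2.png

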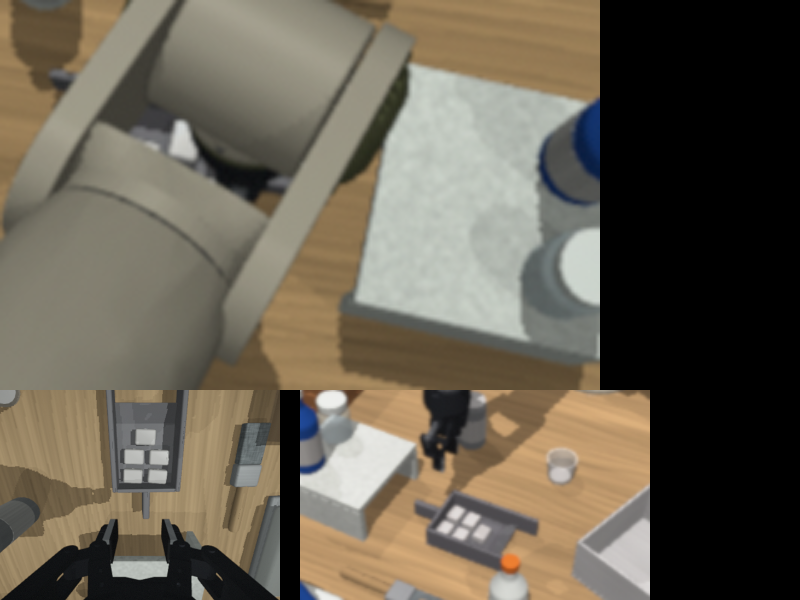

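The composite shows all five tablets in the tray, standing flat and clear of the shelf. The handle fin in the wrist picture is about (267,185) to (267,232).

Run:
```python
from h import *
w=cv2.imread("pics/w2.png"); hsv=cv2.cvtColor(w,cv2.COLOR_BGR2HSV)
m=(hsv[:,:,1]<70)
for r in (190,200,210,220,228,232,236): print(r,np.where(m[r,235:300])[0]+235)
print('col',[ (r,w[r,267].tolist()) for r in range(222,240,2)])
print('wall cols at row 170,150', [np.where(m[r,180:350])[0][[0,-1]]+180 for r in(172,150,120)])
for uv,z in(((268,205),.038),((268,231),.038),((268,185),.04),((205,172),.04),((330,172),.04)): print(uv,ray("wrist",uv,z))
```

```text
190 [260 261 262 263 264 265 266 267 268 269 270 271 272 273]
200 [260 261 262 263 264 265 266 267 268 269 270 271 272 273]
210 [260 261 262 263 264 265 266 267 268 269 270 271 272 273]
220 [260 261 262 263 264 265 266 267 268 269 270 271 272 273]
228 [261 262 263 264 265 266 267 268 269 270 271 272 273]
232 [261 262 263 264 265 266 267 268 269 270 271 272 273]
236 []
col [(222, [117, 116, 114]), (224, [116, 113, 112]), (226, [116, 114, 112]), (228, [116, 113, 112]), (230, [115, 113, 112]), (232, [115, 112, 111]), (234, [113, 110, 109]), (236, [99, 127, 143]), (238, [101, 134, 154])]
wall cols at row 170,150 [array([204, 330]), array([203, 332]), array([201, 334])]
(268, 205) [ 0.5908 -0.1139  0.038 ]
(268, 231) [ 0.5905 -0.1405  0.038 ]
(268, 185) [ 0.5908 -0.0939  0.04  ]
(205, 172) [ 0.5365 -0.0802  0.04  ]
(330, 172) [ 0.6451 -0.0837  0.04  ]
```

Request:
carry_out(
  rows=[
    {"tx": -2.2,"ty": 0.9,"tz": 0,"yaw": 0},
    {"tx": 0,"ty": 0,"tz": 3,"yaw": 0},
    {"tx": 0,"ty": 0,"tz": 3,"yaw": 0},
    {"tx": 0,"ty": 0,"tz": 2,"yaw": 0},
    {"tx": 0,"ty": 0,"tz": 0,"yaw": 0},
  ],
)

```text
time_s: 7.2
position: [0.587, -0.1122, 0.0747]
tool_rot: [[0.017, 0.999, 0.029], [1.0, -0.016, -0.027], [-0.026, 0.029, -0.999]]
ft_force: [-0.5, -0.2, 0.8]
grip_width: 0.0428
```

Request:
carry_out(
  rows=[
    {"tx": -1.2,"ty": 0.1,"tz": 2,"yaw": 0},
    {"tx": 0,"ty": 0,"tz": 1.5,"yaw": 0},
    {"tx": 0,"ty": 0,"tz": 1.5,"yaw": 0},
    {"tx": 0,"ty": 0,"tz": 0,"yaw": 0},
  ],
)

```text
time_s: 7.6
position: [0.5906, -0.122, 0.0279]
tool_rot: [[0.012, 0.999, 0.033], [1.0, -0.011, -0.028], [-0.027, 0.033, -0.999]]
ft_force: [0.6, 0.2, -0.2]
grip_width: 0.0427
```

Request:
carry_out(
  rows=[
    {"tx": -0.2,"ty": -0.1,"tz": 0.6,"yaw": 0},
    {"tx": 0,"ty": 0,"tz": 0.1,"yaw": 0},
  ],
)

```text
time_s: 7.8
position: [0.5907, -0.1234, 0.0231]
tool_rot: [[0.01, 0.999, 0.036], [1.0, -0.009, -0.029], [-0.028, 0.036, -0.999]]
ft_force: [0.3, -0.4, 0.5]
grip_width: 0.0429
```

Request:
carry_out(
  rows=[
    {"tx": 0,"ty": 0,"tz": 0,"yaw": 0},
    {"tx": 0,"ty": 0,"tz": 0,"yaw": 0},
    {"tx": 0,"ty": 0,"tz": 0,"yaw": 0},
    {"tx": 0,"ty": 0,"tz": 0,"yaw": 0},
  ],
  jaw=1,
  squeeze=20,
)

```text
time_s: 8.2
position: [0.5913, -0.1229, 0.0255]
tool_rot: [[0.01, 0.999, 0.038], [1.0, -0.009, -0.029], [-0.029, 0.038, -0.999]]
ft_force: [-0.3, -0.6, 1.9]
grip_width: 0.0117
```

Request:
carry_out(
  rows=[
    {"tx": 0,"ty": 0,"tz": -1,"yaw": 0},
    {"tx": 0,"ty": 0,"tz": -1,"yaw": 0},
    {"tx": 0,"ty": 0,"tz": -1,"yaw": 0},
    {"tx": 0,"ty": 0,"tz": 0,"yaw": 0},
    {"tx": 0,"ty": 0,"tz": 0,"yaw": 0},
  ],
)

```text
time_s: 8.7
position: [0.5899, -0.1224, 0.0581]
tool_rot: [[0.009, 0.999, 0.038], [1.0, -0.008, -0.03], [-0.03, 0.038, -0.999]]
ft_force: [-0.0, -0.5, -2.5]
grip_width: 0.0116
```

Run:
```python
from h import *
s=env.observe(); print(s['position'],s['ft_force'],s['wrist_torque'])
w=env.get_image("wrist")[:,:,::-1]; sc=env.get_image("scene")[:,:,::-1]
cv2.imwrite("pics/w3.png",w);cv2.imwrite("pics/s3.png",sc)
b=np.zeros((480,800,3),'u1'); b[:240,:320]=cv2.resize(w,(320,240)); b[:,320:]=cv2.resize(sc[140:260,200:320],(480,480),interpolation=2)
cv2.imwrite("pics/v3.png",b)
```

```text
[ 0.5899 -0.1224  0.0581] [-0.0228 -0.5086 -2.5397] [-0.1656  0.0118 -0.0551]
```

View pics/v3.png

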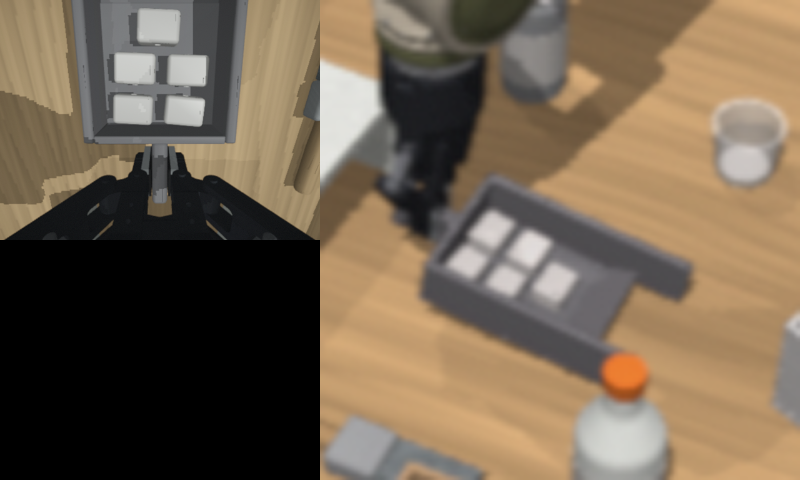

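Lift check: the tray came up level at 20 N with all five tablets in it (weight about 2.5 N). The tool can't pitch, so I'll test whether a near-open jaw lets the tray pivot on the pads, low over the worktop.

Request:
carry_out(
  rows=[
    {"tx": 0,"ty": 0,"tz": 0,"yaw": 0},
    {"tx": 0,"ty": 0,"tz": 0,"yaw": 0},
    {"tx": 0,"ty": 0,"tz": 0,"yaw": 0},
  ],
  jaw=0.77,
  squeeze=20,
)

```text
time_s: 9.1
position: [0.5895, -0.1223, 0.0568]
tool_rot: [[0.009, 0.999, 0.036], [1.0, -0.008, -0.029], [-0.029, 0.036, -0.999]]
ft_force: [-0.1, -0.5, -2.5]
grip_width: 0.0114
```

Request:
carry_out(
  rows=[
    {"tx": 0,"ty": 0,"tz": 0,"yaw": 0},
    {"tx": 0,"ty": 0,"tz": 0,"yaw": 0},
    {"tx": 0,"ty": 0,"tz": 0,"yaw": 0},
  ],
  jaw=0.74,
)

```text
time_s: 9.4
position: [0.5894, -0.1222, 0.0565]
tool_rot: [[0.009, 0.999, 0.035], [1.0, -0.008, -0.029], [-0.029, 0.036, -0.999]]
ft_force: [0.7, 0.8, -2.9]
grip_width: 0.0119
```

Request:
carry_out(
  rows=[
    {"tx": 0,"ty": 0,"tz": 0,"yaw": 0},
    {"tx": 0,"ty": 0,"tz": 0,"yaw": 0},
    {"tx": 0,"ty": 0,"tz": 0,"yaw": 0},
  ],
  jaw=0.73,
)

```text
time_s: 9.7
position: [0.5894, -0.1222, 0.0564]
tool_rot: [[0.009, 0.999, 0.035], [1.0, -0.008, -0.029], [-0.029, 0.036, -0.999]]
ft_force: [0.5, -0.4, -3.2]
grip_width: 0.0114
```

Run:
```python
from h import *
s=env.observe(); print(s['position'],s['ft_force'],s['wrist_torque'],s['grip_width'])
sc=env.get_image("scene")[:,:,::-1]; cv2.imwrite("pics/s4.png",sc)
o=cv2.imread("pics/s3.png")
b=np.hstack([cv2.resize(x[150:250,210:310],(400,400),interpolation=2) for x in(o,sc)])
cv2.imwrite("pics/v4.png",b); print(np.abs(o.astype(int)-sc)[150:250,210:310].mean())
```

```text
[ 0.5894 -0.1222  0.0564] [ 0.5262 -0.4221 -3.2449] [-0.1676  0.0602  0.0055] 0.011379483656855458
1.3139
```

Request:
carry_out(
  rows=[
    {"tx": 0,"ty": 0,"tz": 0,"yaw": 0},
    {"tx": 0,"ty": 0,"tz": 0,"yaw": 0},
  ],
  jaw=0.72,
)

```text
time_s: 9.95
position: [0.5894, -0.1221, 0.0566]
tool_rot: [[0.01, 0.999, 0.035], [1.0, -0.009, -0.029], [-0.029, 0.036, -0.999]]
ft_force: [0.0, -0.4, -1.9]
grip_width: 0.0123
```

Request:
carry_out(
  rows=[
    {"tx": 0,"ty": 0,"tz": 0,"yaw": 0},
    {"tx": 0,"ty": 0,"tz": 0,"yaw": 0},
  ],
  jaw=0.71,
)

```text
time_s: 10.15
position: [0.5898, -0.1223, 0.0571]
tool_rot: [[0.01, 0.999, 0.037], [1.0, -0.009, -0.029], [-0.029, 0.037, -0.999]]
ft_force: [-0.1, -0.3, -0.4]
grip_width: 0.0123
```

Run:
```python
from h import *
s=env.observe(); print(s['position'],s['ft_force'],s['wrist_torque'],s['grip_width'])
sc=env.get_image("scene")[:,:,::-1]; w=env.get_image("wrist")[:,:,::-1]
cv2.imwrite("pics/s5.png",sc)
o=cv2.imread("pics/s3.png")
b=np.zeros((600,800,3),'u1')
b[:400]=np.hstack([cv2.resize(x[150:250,210:310],(400,400),interpolation=2) for x in(o,sc)]); b[400:,:266]=cv2.resize(w,(266,200))
cv2.imwrite("pics/v5.png",b)
```

```text
[ 0.5898 -0.1223  0.0571] [-0.1323 -0.327  -0.3535] [ 0.0309 -0.017   0.0192] 0.012295045176259243
```

View pics/v5.png

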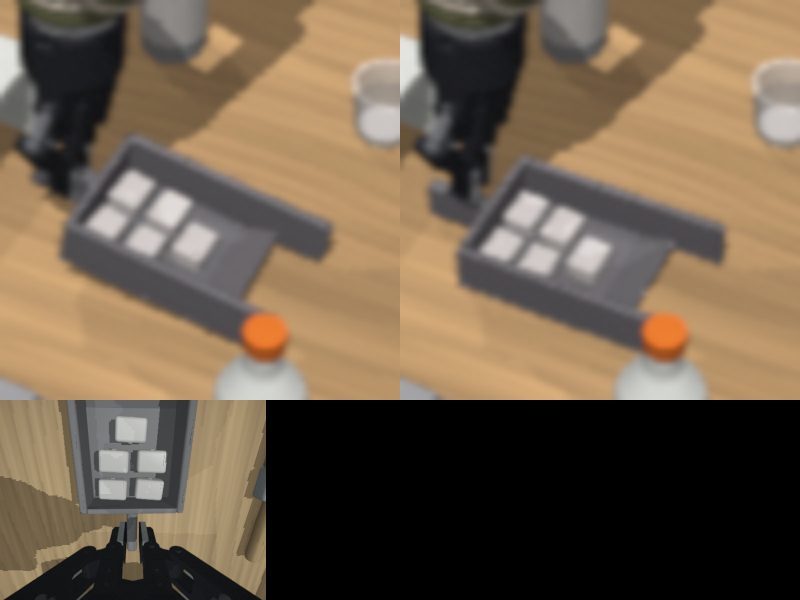

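The side-by-side shows the tray was already nose-down about 8° during the 20 N lift (back raised, nose near the table). At jaw 0.71 it settled flat, tablets still in. So 20 N lets it pivot; next I test whether a hard grip carries it level.

Request:
carry_out(
  rows=[
    {"tx": 0,"ty": 0,"tz": 1.6,"yaw": 0},
    {"tx": 0,"ty": 0,"tz": 1.6,"yaw": 0},
    {"tx": 0,"ty": 0,"tz": 0,"yaw": 0},
  ],
  jaw=0.6,
)

```text
time_s: 10.55
position: [0.5916, -0.1235, 0.0254]
tool_rot: [[0.01, 0.999, 0.039], [1.0, -0.009, -0.03], [-0.03, 0.039, -0.999]]
ft_force: [0.0, 0.3, 0.3]
grip_width: 0.0168
```

Request:
carry_out(
  rows=[
    {"tx": 0,"ty": 0,"tz": 0,"yaw": 0},
    {"tx": 0,"ty": 0,"tz": 0,"yaw": 0},
    {"tx": 0,"ty": 0,"tz": 0,"yaw": 0},
  ],
  jaw=1,
  squeeze=80,
)

```text
time_s: 10.85
position: [0.5917, -0.1238, 0.028]
tool_rot: [[0.009, 0.999, 0.039], [0.999, -0.008, -0.031], [-0.031, 0.04, -0.999]]
ft_force: [-1.0, -0.5, -2.2]
grip_width: 0.0108
```

Request:
carry_out(
  rows=[
    {"tx": 0,"ty": 0,"tz": -1,"yaw": 0},
    {"tx": 0,"ty": 0,"tz": -1,"yaw": 0},
    {"tx": 0,"ty": 0,"tz": -1,"yaw": 0},
    {"tx": 0,"ty": 0,"tz": 0,"yaw": 0},
  ],
)

```text
time_s: 11.25
position: [0.591, -0.123, 0.0617]
tool_rot: [[0.009, 0.999, 0.041], [0.999, -0.007, -0.032], [-0.032, 0.042, -0.999]]
ft_force: [0.1, -0.9, -3.8]
grip_width: 0.0104
```

```bash
cat > nose.py <<'E'
from h import *
import sys
s=env.observe(); print(s['time_s'],s['position'],s['ft_force'],s['wrist_torque'],s['grip_width'])
sc=env.get_image("scene")[:,:,::-1]; cv2.imwrite(f"pics/{sys.argv[1]}.png",sc)
E
python3 nose.py s6
python3 - <<'E'
from h import *
def near(n):
    im=cv2.imread(f"pics/{n}.png")[150:250,210:310]; h=cv2.cvtColor(im,cv2.COLOR_BGR2HSV)
    m=((h[:,:,1]<75)&(h[:,:,2]<125)).astype('u1')
    nl,l,st,_=cv2.connectedComponentsWithStats(m)
    # tray = component containing dark cheek at approx (75,55)
    best=None
    for k in range(1,nl):
        if st[k,4]>300: print(n,k,st[k].tolist(), 'right ext', [ (np.where(l[:,x]==k)[0][[0,-1]]+150).tolist()+[x+210] for x in range(74,86) if (l[:,x]==k).any()][-3:])
for n in("s3","s5","s6"): near(n)
E
```

```text
11.25 [ 0.591  -0.123   0.0617] [ 0.1232 -0.8515 -3.7781] [-0.2137 -0.001  -0.0131] 0.010388021735898768
s3 1 [0, 0, 83, 85, 2632] right ext [[206, 213, 290], [206, 212, 291], [206, 208, 292]]
s5 1 [0, 0, 81, 88, 2617] right ext [[206, 215, 288], [206, 215, 289], [207, 214, 290]]
s6 1 [0, 0, 82, 80, 2526] right ext [[198, 208, 289], [199, 208, 290], [199, 206, 291]]
```

At 80 N the nose rises with the handle (about 7 px, 30 mm), so it carries level; at 20 N it pivots. Now for an accurate bin pose before carrying.

Run:
```python
from h import *
t=cv2.imread("pics/top0.png")[120:250,45:185]; s=cv2.imread("pics/scene0.png")[185:285,305:425]
b=np.zeros((600,800,3),'u1'); b[:520,:420]=cv2.resize(t,None,fx=3,fy=4,interpolation=2); b[:400,430:790]=cv2.resize(s,None,fx=3,fy=4,interpolation=2)
cv2.imwrite("pics/v6.png",b)
```

```text
(no output)
```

View pics/v6.png

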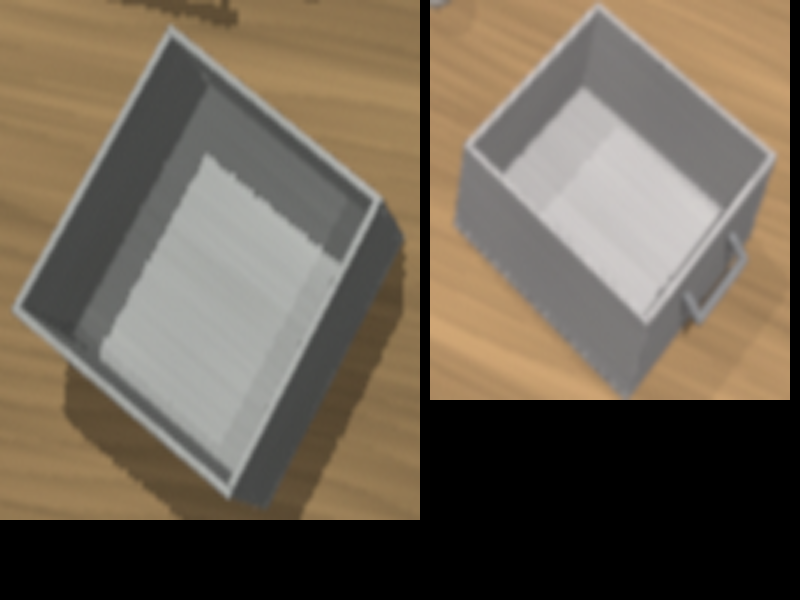

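Rim corners are (102,127), (172,170), (122,244.5), (50,197) in top, and (361,186), (420,224), (377,265.5), (317,221.5) in scene.

Run:
```python
from h import *
for n,c in(("top",[(102,127),(171.7,170),(121.7,244.5),(49.7,197)]),("scene",[(317.3,221.5),(361,186.25),(420,224.25),(376.7,265.5)])):
    b=np.array([ray(n,p,.09)[:2] for p in c]); d=b-np.roll(b,1,0)
    print(n,b.tolist(),b.mean(0),np.linalg.norm(d,axis=1),np.degrees(np.arctan2(d[:,1],d[:,0])))
```

```text
top [[0.6769599602208352, 0.3356746105533775], [0.602737927652581, 0.15386070721370326], [0.41940951178202784, 0.2256095881859007], [0.49560034343781606, 0.4093787732704977]] [0.5487 0.2811] [0.1958 0.1964 0.1969 0.1989] [ -22.1167 -112.2068  158.6262   67.4811]
scene [[0.6041573021235651, 0.16090339821207092], [0.4215048443653816, 0.23363813080231996], [0.49586324147377037, 0.4157954932893878], [0.6774481048526475, 0.340811137176385]] [0.5497 0.2878] [0.1943 0.1966 0.1967 0.1965] [-112.165   158.2869   67.7942  -22.4379]
```

Both views agree: bin centre (0.549, 0.284), sides about 197 mm, side heading 68°. Lift, then turn 20° to line up with the bin.

Request:
carry_out(
  rows=[
    {"tx": 0,"ty": 0,"tz": -2,"yaw": 0},
    {"tx": 0,"ty": 0,"tz": -3,"yaw": 0},
    {"tx": 0,"ty": 0,"tz": -3,"yaw": 0},
    {"tx": 0,"ty": 0,"tz": -3,"yaw": 0},
    {"tx": 0,"ty": 0,"tz": -3,"yaw": 0},
    {"tx": 0,"ty": 0,"tz": -2,"yaw": 0.06},
    {"tx": 0,"ty": 0,"tz": -1,"yaw": 0.08},
    {"tx": 0,"ty": 0,"tz": 0,"yaw": 0.08},
    {"tx": 0,"ty": 0,"tz": 0,"yaw": 0.08},
    {"tx": 0,"ty": 0,"tz": 0,"yaw": 0.06},
    {"tx": 0,"ty": 0,"tz": 0,"yaw": 0},
  ],
)

```text
time_s: 12.4
position: [0.5815, -0.1165, 0.2346]
tool_rot: [[0.373, 0.927, 0.033], [0.928, -0.372, -0.029], [-0.015, 0.041, -0.999]]
ft_force: [0.5, 0.3, -3.1]
grip_width: 0.0103
```

Request:
carry_out(
  rows=[
    {"tx": 1.5,"ty": -1,"tz": -0.2,"yaw": 0},
    {"tx": 3,"ty": -2,"tz": -0.2,"yaw": 0},
    {"tx": 3,"ty": -2,"tz": -0.2,"yaw": 0},
    {"tx": 3,"ty": -2,"tz": -0.2,"yaw": 0},
    {"tx": 3,"ty": -2,"tz": -0.2,"yaw": 0},
    {"tx": 3,"ty": -2,"tz": -0.2,"yaw": 0},
    {"tx": 3,"ty": -2,"tz": -0.2,"yaw": 0},
    {"tx": 3,"ty": -2,"tz": -0.2,"yaw": 0},
    {"tx": 1.5,"ty": -1,"tz": -0.2,"yaw": 0},
    {"tx": 0,"ty": 0,"tz": 0,"yaw": 0},
  ],
)

```text
time_s: 13.4
position: [0.5118, 0.1826, 0.2407]
tool_rot: [[0.357, 0.934, 0.025], [0.934, -0.357, -0.026], [-0.016, 0.033, -0.999]]
ft_force: [0.7, -0.5, -2.9]
grip_width: 0.0102
```

Request:
carry_out(
  rows=[
    {"tx": 0,"ty": 0,"tz": 0,"yaw": 0},
    {"tx": 0,"ty": 0,"tz": 0,"yaw": 0},
    {"tx": 0,"ty": 0,"tz": 0,"yaw": 0},
    {"tx": 0,"ty": 0,"tz": 0,"yaw": 0},
  ],
  jaw=1,
  squeeze=20,
)

```text
time_s: 13.8
position: [0.5112, 0.1814, 0.2403]
tool_rot: [[0.356, 0.934, 0.024], [0.934, -0.356, -0.027], [-0.017, 0.032, -0.999]]
ft_force: [0.2, -0.1, -1.6]
grip_width: 0.0103
```

```bash
python3 nose.py s7
python3 - <<'E'
from h import *
w=env.get_image("wrist")[:,:,::-1]; sc=cv2.imread("pics/s7.png"); b=np.zeros((480,800,3),'u1'); b[:240,:320]=cv2.resize(w,(320,240)); b[:,320:]=cv2.resize(sc[140:290,280:430],(480,480),interpolation=2)
cv2.imwrite("pics/v7.png",b)
E
```

```text
13.8 [0.5112 0.1814 0.2403] [ 0.209  -0.0966 -1.6442] [-0.1785  0.0815 -0.0034] 0.010287077221862626
```

View pics/v7.png

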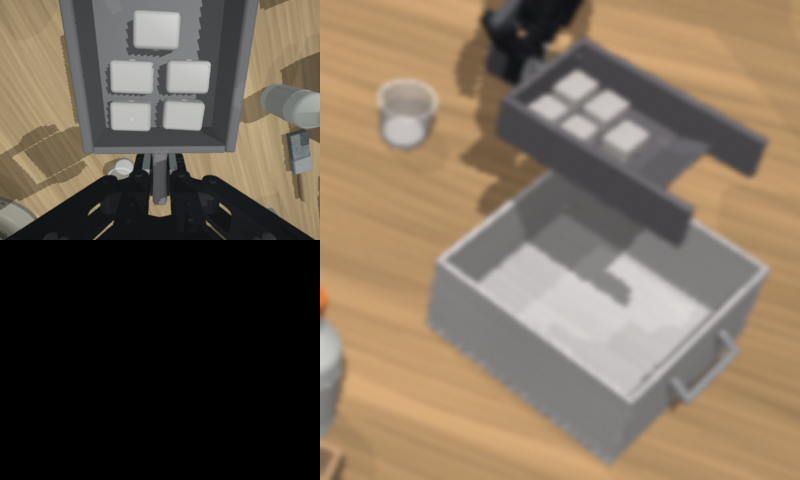

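The view shows the tray still about level over the bin, with five tablets in it; cheek tips at scene (396,217) and (419,186). I'll loosen the jaw in steps and track tilt numerically from the rightmost cheek tip.

Request:
carry_out(
  rows=[
    {"tx": 0,"ty": 0,"tz": 0,"yaw": 0},
    {"tx": 0,"ty": 0,"tz": 0,"yaw": 0},
    {"tx": 0,"ty": 0,"tz": 0,"yaw": 0},
  ],
  jaw=0.77,
  squeeze=20,
)

```text
time_s: 14.2
position: [0.5115, 0.1808, 0.2403]
tool_rot: [[0.357, 0.934, 0.024], [0.934, -0.357, -0.027], [-0.017, 0.032, -0.999]]
ft_force: [0.2, 0.4, -3.3]
grip_width: 0.0107
```

```bash
cat > tilt.py <<'E'
from h import *
import sys
def pred(s,a,n="scene",loc=(.197,.051,.012)):
    # tray axes: x=tool x heading(level), y = -tool y, z up; loc rel. pivot (TCP) in tray axes, tilt a about tray y (spout down)
    R=s['tool_rot']; x=R[:,0].copy(); x[2]=0; x/=np.linalg.norm(x); z=np.array([0,0,1.]); y=np.cross(z,x)
    c,sn=np.cos(a),np.sin(a); lx=loc[0]*c+loc[2]*sn; lz=-loc[0]*sn+loc[2]*c
    return s['position']+lx*x+loc[1]*y+lz*z
def run(name):
    s=env.observe(); print('t',s['time_s'],s['position'],s['ft_force'],'w',s['grip_width'])
    sc=env.get_image("scene")[:,:,::-1]; cv2.imwrite(f"pics/{name}.png",sc)
    o=cv2.imread("pics/scene0.png"); m=(sc.max(2)<95)&(np.abs(sc.astype(int)-o).max(2)>20)
    m[:, :300]=0; m[:140]=0; m[300:]=0; m[:,450:]=0
    m=cv2.morphologyEx(m.astype('u1'),cv2.MORPH_OPEN,np.ones((2,2)))
    nl,l,st,_=cv2.connectedComponentsWithStats(m)
    for k in range(1,nl):
        if st[k,4]>120:
            ys,xs=np.where(l==k); print('blob',st[k].tolist(),'right',xs.max(),ys[xs==xs.max()].mean(),'low',xs[ys==ys.max()].mean(),ys.max())
    P=cam("scene")
    for a in range(0,91,15):
        r=np.radians(a); print(a,'Ltip',proj("scene",pred(s,r,loc=(.197,.055,.012)),P).round(),'Ltipbot',proj("scene",pred(s,r,loc=(.197,.055,-.028)),P).round(),'Rtip',proj("scene",pred(s,r,loc=(.197,-.055,.012)),P).round(),'Rbot',proj("scene",pred(s,r,loc=(.197,-.055,-.028)),P).round(),'spoutz',round(pred(s,r,loc=(.16,0,-.018))[2],3))
if __name__=="__main__": run(sys.argv[1])
E
python3 tilt.py s8
```

```text
t 14.2 [0.5115 0.1808 0.2403] [ 0.1948  0.367  -3.2985] w 0.01074679140934718
blob [331, 141, 88, 54, 1287] right 418 186.5 low 413.5 194
blob [336, 173, 60, 45, 963] right 395 209.0 low 391.5 217
0 Ltip [423. 187.] Ltipbot [419. 198.] Rtip [398. 211.] Rbot [394. 222.] spoutz 0.222
15 Ltip [416. 201.] Ltipbot [408. 209.] Rtip [392. 224.] Rbot [384. 232.] spoutz 0.181
30 Ltip [405. 210.] Ltipbot [395. 215.] Rtip [381. 233.] Rbot [371. 237.] spoutz 0.145
45 Ltip [392. 215.] Ltipbot [381. 216.] Rtip [368. 237.] Rbot [357. 238.] spoutz 0.114
60 Ltip [377. 215.] Ltipbot [365. 213.] Rtip [353. 237.] Rbot [342. 234.] spoutz 0.093
75 Ltip [362. 211.] Ltipbot [350. 207.] Rtip [338. 232.] Rbot [327. 227.] spoutz 0.081
90 Ltip [347. 204.] Ltipbot [336. 197.] Rtip [323. 224.] Rbot [313. 217.] spoutz 0.08
```

Request:
carry_out(
  rows=[
    {"tx": 0,"ty": 0,"tz": 0,"yaw": 0},
    {"tx": 0,"ty": 0,"tz": 0,"yaw": 0},
    {"tx": 0,"ty": 0,"tz": 0,"yaw": 0},
  ],
  jaw=0.75,
)

```text
time_s: 14.55
position: [0.5115, 0.1809, 0.2402]
tool_rot: [[0.357, 0.934, 0.024], [0.934, -0.356, -0.027], [-0.017, 0.032, -0.999]]
ft_force: [-0.4, -0.5, -2.4]
grip_width: 0.0108
```

```bash
python3 tilt.py s9 | grep -v tip
```

```text
t 14.55 [0.5115 0.1809 0.2402] [-0.4441 -0.5285 -2.4136] w 0.010824488574933372
blob [331, 141, 88, 54, 1283] right 418 186.5 low 414.0 194
blob [336, 173, 60, 45, 963] right 395 209.0 low 391.5 217
```

Still level at jaw 0.75. I'll lower so the tray is just above the rim before loosening further, so any slip is short and the nose lands on the bin floor.

Request:
carry_out(
  rows=[
    {"tx": 0.2,"ty": 0,"tz": 2.4,"yaw": 0},
    {"tx": 0.3,"ty": 0,"tz": 2.4,"yaw": 0},
    {"tx": 0.2,"ty": 0,"tz": 2.4,"yaw": 0},
    {"tx": 0,"ty": 0,"tz": 1.8,"yaw": 0},
    {"tx": 0,"ty": 0,"tz": 0,"yaw": 0},
  ],
)

```text
time_s: 15.1
position: [0.5171, 0.1855, 0.1484]
tool_rot: [[0.357, 0.934, 0.027], [0.934, -0.356, -0.026], [-0.015, 0.035, -0.999]]
ft_force: [-1.1, 0.4, -2.7]
grip_width: 0.011
```

Request:
carry_out(
  rows=[
    {"tx": 0,"ty": 0,"tz": 0,"yaw": 0},
    {"tx": 0,"ty": 0,"tz": 0,"yaw": 0},
    {"tx": 0,"ty": 0,"tz": 0,"yaw": 0},
  ],
  jaw=0.74,
)

```text
time_s: 15.4
position: [0.5181, 0.1857, 0.1508]
tool_rot: [[0.357, 0.934, 0.031], [0.934, -0.356, -0.026], [-0.013, 0.038, -0.999]]
ft_force: [0.7, 0.5, -2.6]
grip_width: 0.0111
```

```bash
python3 tilt.py s10
```

```text
t 15.4 [0.5181 0.1857 0.1508] [ 0.6692  0.4786 -2.5579] w 0.011118747191353438
blob [327, 141, 84, 90, 2070] right 410 213.5 low 396.5 230
blob [332, 200, 56, 43, 637] right 387 236.0 low 384.5 242
0 Ltip [415. 214.] Ltipbot [410. 224.] Rtip [391. 238.] Rbot [387. 248.] spoutz 0.133
15 Ltip [408. 226.] Ltipbot [401. 233.] Rtip [384. 250.] Rbot [378. 256.] spoutz 0.092
30 Ltip [398. 234.] Ltipbot [389. 238.] Rtip [375. 257.] Rbot [366. 260.] spoutz 0.055
45 Ltip [385. 238.] Ltipbot [375. 238.] Rtip [363. 260.] Rbot [352. 260.] spoutz 0.025
60 Ltip [372. 237.] Ltipbot [361. 235.] Rtip [349. 259.] Rbot [338. 256.] spoutz 0.003
75 Ltip [357. 233.] Ltipbot [346. 228.] Rtip [335. 254.] Rbot [324. 248.] spoutz -0.008
90 Ltip [343. 226.] Ltipbot [333. 219.] Rtip [321. 246.] Rbot [310. 238.] spoutz -0.009
```

Request:
carry_out(
  rows=[
    {"tx": 0,"ty": 0,"tz": 0,"yaw": 0},
    {"tx": 0,"ty": 0,"tz": 0,"yaw": 0},
    {"tx": 0,"ty": 0,"tz": 0,"yaw": 0},
  ],
  jaw=0.73,
)

```text
time_s: 15.75
position: [0.5186, 0.1857, 0.1522]
tool_rot: [[0.357, 0.934, 0.033], [0.934, -0.356, -0.026], [-0.012, 0.04, -0.999]]
ft_force: [0.4, -0.4, -3.5]
grip_width: 0.0114
```

```bash
python3 tilt.py s11|grep -v tip
```

```text
t 15.75 [0.5186 0.1857 0.1522] [ 0.4305 -0.4497 -3.4728] w 0.011425969520031538
blob [327, 141, 41, 54, 1252] right 367 141.5 low 337.5 194
blob [337, 182, 73, 49, 805] right 409 214.5 low 396.0 230
blob [332, 199, 56, 44, 651] right 387 235.5 low 384.0 242
```

Request:
carry_out(
  rows=[
    {"tx": 0,"ty": 0,"tz": 0.3,"yaw": 0},
    {"tx": 0,"ty": 0,"tz": 0,"yaw": 0},
  ],
  jaw=0.722,
)

```text
time_s: 16.0
position: [0.5188, 0.1857, 0.1492]
tool_rot: [[0.357, 0.933, 0.034], [0.934, -0.356, -0.025], [-0.012, 0.041, -0.999]]
ft_force: [1.0, 0.4, -0.2]
grip_width: 0.0119
```

```bash
python3 tilt.py s12|grep -v tip
```

```text
t 16.0 [0.5188 0.1857 0.1492] [ 0.9675  0.3704 -0.2286] w 0.011932411150038347
blob [326, 141, 42, 107, 1761] right 367 142.5 low 356.5 247
blob [352, 189, 33, 50, 437] right 384 236.5 low 379.0 238
```

Run:
```python
from h import *
w=env.get_image("wrist")[:,:,::-1]; sc=cv2.imread("pics/s12.png"); b=np.zeros((480,800,3),'u1'); b[:240,:320]=cv2.resize(w,(320,240)); b[:,320:]=cv2.resize(sc[140:290,280:430],(480,480),interpolation=2)
cv2.imwrite("pics/v8.png",b)
```

```text
(no output)
```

View pics/v8.png

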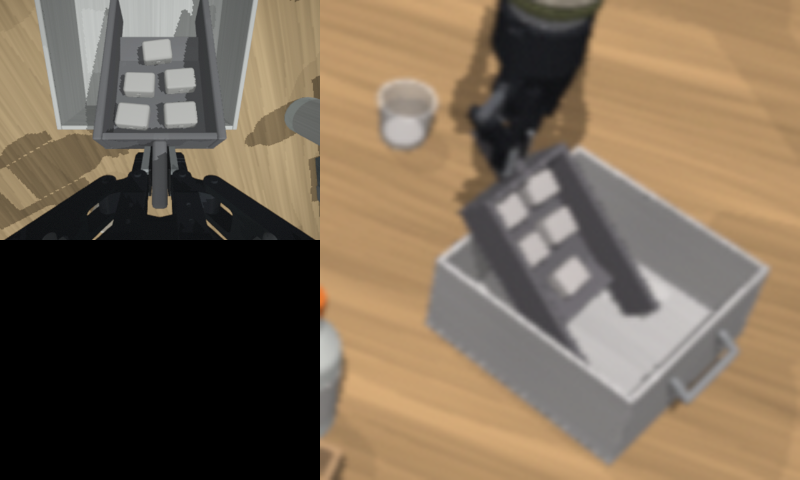

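The tray pivoted to roughly 40° with its nose on the bin floor, fin still between the pads and the tablets still in place. Grip hard, raise and move forward, then loosen again to go steeper.

Request:
carry_out(
  rows=[
    {"tx": 0,"ty": 0,"tz": 0,"yaw": 0},
    {"tx": 0,"ty": 0,"tz": 0,"yaw": 0},
    {"tx": 0,"ty": 0,"tz": 0,"yaw": 0},
  ],
  jaw=1,
  squeeze=80,
)

```text
time_s: 16.4
position: [0.519, 0.1859, 0.1497]
tool_rot: [[0.357, 0.933, 0.035], [0.934, -0.356, -0.025], [-0.011, 0.041, -0.999]]
ft_force: [-0.8, 0.5, -1.5]
grip_width: 0.01
```

Request:
carry_out(
  rows=[
    {"tx": 0,"ty": 0,"tz": -1.5,"yaw": 0},
    {"tx": 1,"ty": 0,"tz": -2,"yaw": 0},
    {"tx": 2,"ty": 0,"tz": -2,"yaw": 0},
    {"tx": 2,"ty": 0,"tz": -0.5,"yaw": 0},
    {"tx": 0,"ty": 0,"tz": 0,"yaw": 0},
  ],
)

```text
time_s: 16.9
position: [0.5348, 0.235, 0.2102]
tool_rot: [[0.358, 0.933, 0.032], [0.934, -0.358, -0.026], [-0.012, 0.039, -0.999]]
ft_force: [0.1, -0.4, -2.6]
grip_width: 0.01
```

```bash
python3 tilt.py s13
```

```text
t 16.9 [0.5348 0.235  0.2102] [ 0.1143 -0.441  -2.5505] w 0.010003632309164187
blob [345, 141, 63, 116, 2428] right 407 232.5 low 376.5 256
0 Ltip [441. 209.] Ltipbot [436. 220.] Rtip [417. 234.] Rbot [412. 245.] spoutz 0.192
15 Ltip [433. 222.] Ltipbot [425. 229.] Rtip [409. 247.] Rbot [401. 254.] spoutz 0.151
30 Ltip [422. 231.] Ltipbot [411. 235.] Rtip [398. 255.] Rbot [388. 258.] spoutz 0.115
45 Ltip [407. 235.] Ltipbot [396. 235.] Rtip [384. 258.] Rbot [373. 258.] spoutz 0.084
60 Ltip [392. 234.] Ltipbot [380. 232.] Rtip [369. 257.] Rbot [357. 254.] spoutz 0.063
75 Ltip [376. 230.] Ltipbot [364. 225.] Rtip [353. 252.] Rbot [341. 246.] spoutz 0.051
90 Ltip [361. 222.] Ltipbot [350. 215.] Rtip [338. 243.] Rbot [327. 235.] spoutz 0.05
```

Request:
carry_out(
  rows=[
    {"tx": 0,"ty": 0,"tz": 0,"yaw": 0},
    {"tx": 0,"ty": 0,"tz": 0,"yaw": 0},
    {"tx": 0,"ty": 0,"tz": 0,"yaw": 0},
  ],
  jaw=0.735,
  squeeze=20,
)

```text
time_s: 17.25
position: [0.5336, 0.2326, 0.2087]
tool_rot: [[0.359, 0.933, 0.029], [0.933, -0.359, -0.027], [-0.015, 0.036, -0.999]]
ft_force: [0.6, -0.3, -2.4]
grip_width: 0.0116
```

Request:
carry_out(
  rows=[
    {"tx": 0,"ty": 0,"tz": 0,"yaw": 0},
    {"tx": 0,"ty": 0,"tz": 0,"yaw": 0},
  ],
  jaw=0.722,
)

```text
time_s: 17.45
position: [0.5335, 0.232, 0.2085]
tool_rot: [[0.36, 0.932, 0.028], [0.933, -0.36, -0.027], [-0.015, 0.036, -0.999]]
ft_force: [-0.5, 0.9, -3.6]
grip_width: 0.0116
```

```bash
python3 tilt.py s14|grep -v tip
```

```text
t 17.45 [0.5335 0.232  0.2085] [-0.5382  0.9395 -3.5537] w 0.011595135393612023
blob [340, 141, 48, 111, 2624] right 387 142.5 low 361.5 251
```

Request:
carry_out(
  rows=[
    {"tx": 0,"ty": 0,"tz": 0,"yaw": 0},
    {"tx": 0,"ty": 0,"tz": 0,"yaw": 0},
  ],
)

```text
time_s: 17.7
position: [0.5335, 0.2318, 0.2085]
tool_rot: [[0.361, 0.932, 0.028], [0.933, -0.36, -0.028], [-0.016, 0.036, -0.999]]
ft_force: [-0.6, 0.3, -1.4]
grip_width: 0.0121
```

```bash
python3 tilt.py s15
python3 - <<'E'
from h import *
cv2.imwrite("pics/w15.png",env.get_image("wrist")[:,:,::-1])
for n in ("w15",):
    im=cv2.imread(f"pics/{n}.png"); m=((im.min(2)>165)).astype('u1')
    nl,l,st,c=cv2.connectedComponentsWithStats(m)
    for k in range(1,nl):
        if st[k,4]>60: print(n,st[k].tolist(),c[k].round())
E
```

```text
t 17.7 [0.5335 0.2318 0.2085] [-0.5684  0.2934 -1.366 ] w 0.012071338277429958
blob [334, 141, 54, 99, 2410] right 387 142.5 low 345.5 239
0 Ltip [440. 209.] Ltipbot [435. 220.] Rtip [415. 234.] Rbot [410. 244.] spoutz 0.191
15 Ltip [432. 222.] Ltipbot [424. 229.] Rtip [408. 247.] Rbot [400. 254.] spoutz 0.15
30 Ltip [420. 230.] Ltipbot [410. 234.] Rtip [397. 255.] Rbot [386. 258.] spoutz 0.113
45 Ltip [406. 234.] Ltipbot [395. 235.] Rtip [383. 258.] Rbot [371. 258.] spoutz 0.083
60 Ltip [391. 234.] Ltipbot [379. 231.] Rtip [368. 257.] Rbot [356. 253.] spoutz 0.061
75 Ltip [375. 230.] Ltipbot [363. 225.] Rtip [352. 251.] Rbot [340. 245.] spoutz 0.049
90 Ltip [360. 222.] Ltipbot [349. 215.] Rtip [337. 243.] Rbot [326. 235.] spoutz 0.049
w15 [107, 0, 32, 219, 974] [123. 109.]
w15 [346, 0, 33, 222, 1071] [362. 105.]
w15 [212, 29, 30, 9, 204] [227.  33.]
w15 [150, 40, 150, 129, 13636] [222.  98.]
```

Request:
carry_out(
  rows=[
    {"tx": 0,"ty": 0,"tz": 0,"yaw": 0},
    {"tx": 0,"ty": 0,"tz": 0,"yaw": 0},
    {"tx": 0,"ty": 0,"tz": 0,"yaw": 0},
  ],
  jaw=1,
  squeeze=80,
)

```text
time_s: 18.1
position: [0.5336, 0.232, 0.2086]
tool_rot: [[0.36, 0.932, 0.028], [0.933, -0.36, -0.027], [-0.015, 0.036, -0.999]]
ft_force: [0.4, -0.3, -2.1]
grip_width: 0.0105
```

Request:
carry_out(
  rows=[
    {"tx": 0,"ty": 0,"tz": -1.5,"yaw": 0},
    {"tx": 0,"ty": 0,"tz": -3,"yaw": 0},
    {"tx": 0,"ty": 0,"tz": -3,"yaw": 0},
    {"tx": 0,"ty": 0,"tz": -2.5,"yaw": 0},
    {"tx": 0,"ty": 0,"tz": 0,"yaw": 0},
  ],
)

```text
time_s: 18.6
position: [0.5303, 0.2348, 0.3111]
tool_rot: [[0.36, 0.932, 0.026], [0.933, -0.36, -0.028], [-0.017, 0.034, -0.999]]
ft_force: [-0.2, -0.2, -2.5]
grip_width: 0.0106
```

```bash
python3 tilt.py s16
python3 - <<'E'
from h import *
w=env.get_image("wrist")[:,:,::-1]; t=env.get_image("top")[:,:,::-1]; sc=cv2.imread("pics/s16.png"); b=np.zeros((600,800,3),'u1'); b[:240,:320]=cv2.resize(w,(320,240)); b[:480,320:]=cv2.resize(sc[140:290,280:430],(480,480),interpolation=2)
b[250:600,:315]=cv2.resize(t[110:260,45:180],(315,350),interpolation=2)
cv2.imwrite("pics/v9.png",b); cv2.imwrite("pics/w16.png",w); cv2.imwrite("pics/t16.png",t)
E
```

```text
t 18.6 [0.5303 0.2348 0.3111] [-0.2113 -0.1968 -2.4919] w 0.010565677340486763
blob [341, 141, 40, 81, 2095] right 380 154.5 low 353.0 221
0 Ltip [456. 177.] Ltipbot [450. 190.] Rtip [430. 203.] Rbot [425. 215.] spoutz 0.293
15 Ltip [447. 192.] Ltipbot [438. 201.] Rtip [422. 218.] Rbot [413. 226.] spoutz 0.252
30 Ltip [434. 203.] Ltipbot [422. 208.] Rtip [409. 227.] Rbot [398. 232.] spoutz 0.215
45 Ltip [418. 208.] Ltipbot [405. 210.] Rtip [394. 232.] Rbot [381. 233.] spoutz 0.185
60 Ltip [401. 209.] Ltipbot [388. 207.] Rtip [377. 232.] Rbot [364. 229.] spoutz 0.164
75 Ltip [384. 205.] Ltipbot [372. 200.] Rtip [360. 227.] Rbot [348. 221.] spoutz 0.152
90 Ltip [368. 198.] Ltipbot [356. 190.] Rtip [344. 219.] Rbot [332. 211.] spoutz 0.151
```

View pics/v9.png

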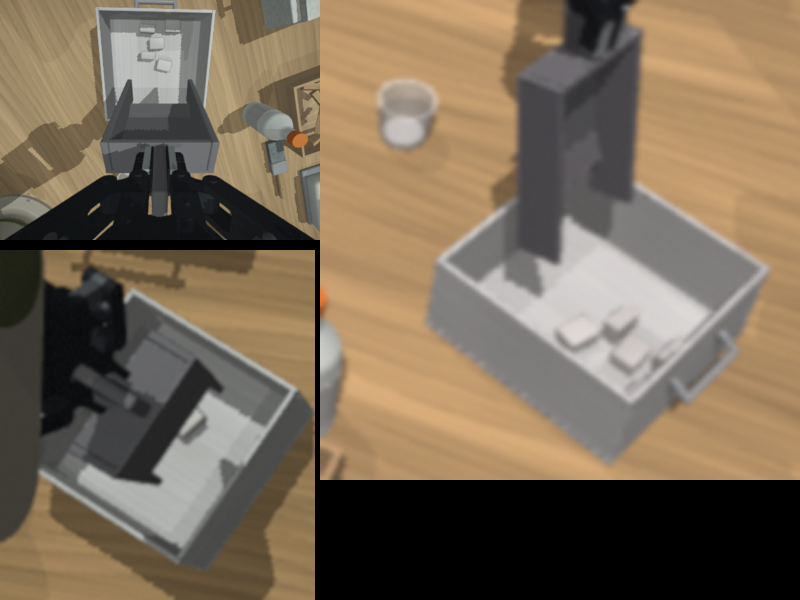

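All five tablets lie on the bin floor (wrist picture, about 5 blocks around (155,45)), and the tray hangs empty at roughly 78°. Now raise, carry clear of the bin, and lay it down with the nose touching first.

Request:
carry_out(
  rows=[
    {"tx": 0,"ty": 0,"tz": -2,"yaw": 0},
    {"tx": 0,"ty": 0,"tz": -2,"yaw": 0},
    {"tx": -2,"ty": 1.4,"tz": 0,"yaw": 0},
    {"tx": -3.3,"ty": 2.2,"tz": 0,"yaw": 0},
    {"tx": -3.3,"ty": 2.2,"tz": 0,"yaw": 0},
    {"tx": -3.3,"ty": 2.2,"tz": 0,"yaw": 0},
    {"tx": -3.3,"ty": 2.2,"tz": 0,"yaw": 0},
    {"tx": -1,"ty": 0.8,"tz": 0,"yaw": 0},
    {"tx": 0,"ty": 0,"tz": 0,"yaw": 0},
  ],
)

```text
time_s: 19.65
position: [0.5723, 0.0385, 0.3365]
tool_rot: [[0.357, 0.934, -0.012], [0.933, -0.357, -0.031], [-0.033, -0.0, -0.999]]
ft_force: [-0.6, 0.2, -1.1]
grip_width: 0.011
```

Request:
carry_out(
  rows=[
    {"tx": 0,"ty": 0,"tz": 3,"yaw": 0},
    {"tx": 0,"ty": 0,"tz": 3,"yaw": 0},
    {"tx": 0,"ty": 0,"tz": 3,"yaw": 0},
    {"tx": 0,"ty": 0,"tz": 2,"yaw": 0},
    {"tx": 0,"ty": 0,"tz": 0,"yaw": 0},
  ],
)

```text
time_s: 20.15
position: [0.5686, 0.0414, 0.2193]
tool_rot: [[0.353, 0.935, -0.017], [0.935, -0.353, -0.028], [-0.032, -0.006, -0.999]]
ft_force: [-0.7, -0.6, -1.4]
grip_width: 0.0105
```

```bash
sed -i 's/m\[:, :300\]=0; m\[:140\]=0/m[:, :200]=0; m[:110]=0/' tilt.py; python3 tilt.py s17
```

```text
t 20.15 [0.5686 0.0414 0.2193] [-0.7443 -0.6395 -1.4461] w 0.010513632488486585
blob [264, 111, 45, 117, 2743] right 308 113.0 low 277.0 227
blob [355, 111, 58, 19, 339] right 412 112.0 low 399.5 129
blob [316, 116, 28, 7, 143] right 343 116.5 low 327.5 122
0 Ltip [359. 190.] Ltipbot [356. 202.] Rtip [331. 214.] Rbot [329. 225.] spoutz 0.201
15 Ltip [354. 204.] Ltipbot [348. 212.] Rtip [327. 227.] Rbot [322. 235.] spoutz 0.16
30 Ltip [346. 213.] Ltipbot [338. 217.] Rtip [319. 236.] Rbot [312. 240.] spoutz 0.124
45 Ltip [335. 218.] Ltipbot [325. 219.] Rtip [309. 240.] Rbot [299. 240.] spoutz 0.093
60 Ltip [322. 218.] Ltipbot [312. 216.] Rtip [296. 239.] Rbot [286. 237.] spoutz 0.072
75 Ltip [309. 214.] Ltipbot [298. 210.] Rtip [283. 235.] Rbot [273. 230.] spoutz 0.06
90 Ltip [295. 207.] Ltipbot [286. 200.] Rtip [270. 227.] Rbot [260. 220.] spoutz 0.059
```

Request:
carry_out(
  rows=[
    {"tx": 2,"ty": 0,"tz": 0,"yaw": 0},
    {"tx": 1.5,"ty": 0,"tz": 0,"yaw": 0},
    {"tx": 0,"ty": 0,"tz": 0,"yaw": 0},
    {"tx": 0,"ty": 0,"tz": 0,"yaw": 0},
  ],
  jaw=0.745,
  squeeze=20,
)

```text
time_s: 20.6
position: [0.5827, 0.0776, 0.2235]
tool_rot: [[0.35, 0.937, -0.009], [0.936, -0.35, -0.029], [-0.03, 0.002, -1.0]]
ft_force: [-0.3, -0.3, -2.4]
grip_width: 0.0112
```

Request:
carry_out(
  rows=[
    {"tx": 0,"ty": 0,"tz": 1.9,"yaw": 0},
    {"tx": -1.7,"ty": 0,"tz": 0.3,"yaw": 0},
    {"tx": -2.5,"ty": 0,"tz": 0.7,"yaw": 0},
    {"tx": -2.5,"ty": 0,"tz": 0.8,"yaw": 0},
  ],
)

```text
time_s: 21.0
position: [0.5597, 0.0116, 0.1922]
tool_rot: [[0.347, 0.938, 0.0], [0.937, -0.347, -0.03], [-0.028, 0.011, -1.0]]
ft_force: [-2.4, 2.1, 22.1]
grip_width: 0.0109
```

```bash
python3 tilt.py s18
```

```text
t 21.0 [0.5597 0.0116 0.1922] [-2.3729  2.0524 22.0976] w 0.010941195009679076
blob [256, 111, 50, 120, 2739] right 305 112.0 low 270.5 230
blob [352, 111, 61, 21, 391] right 412 112.0 low 397.0 131
blob [312, 116, 28, 7, 140] right 339 117.5 low 326.5 122
0 Ltip [347. 192.] Ltipbot [344. 202.] Rtip [319. 215.] Rbot [317. 226.] spoutz 0.174
15 Ltip [342. 205.] Ltipbot [337. 212.] Rtip [316. 228.] Rbot [311. 235.] spoutz 0.133
30 Ltip [334. 214.] Ltipbot [327. 218.] Rtip [308. 236.] Rbot [301. 240.] spoutz 0.097
45 Ltip [324. 218.] Ltipbot [315. 219.] Rtip [299. 240.] Rbot [290. 240.] spoutz 0.066
60 Ltip [312. 218.] Ltipbot [302. 216.] Rtip [287. 239.] Rbot [278. 237.] spoutz 0.045
75 Ltip [299. 215.] Ltipbot [290. 210.] Rtip [274. 235.] Rbot [265. 230.] spoutz 0.033
90 Ltip [287. 208.] Ltipbot [277. 201.] Rtip [262. 228.] Rbot [252. 220.] spoutz 0.032
```

It pressed with 22 N without rotating, so that grip was too stiff. Back off a little, loosen, and drag again.

Request:
carry_out(
  rows=[
    {"tx": 0,"ty": 0,"tz": -0.6,"yaw": 0},
    {"tx": 0,"ty": 0,"tz": 0,"yaw": 0},
    {"tx": 0,"ty": 0,"tz": 0,"yaw": 0},
  ],
  jaw=0.726,
)

```text
time_s: 21.35
position: [0.558, 0.0054, 0.2009]
tool_rot: [[0.353, 0.936, 0.002], [0.935, -0.353, -0.032], [-0.03, 0.013, -0.999]]
ft_force: [0.5, 0.3, -2.3]
grip_width: 0.0116
```

Request:
carry_out(
  rows=[
    {"tx": -1,"ty": 0,"tz": 0.2,"yaw": 0},
    {"tx": -2,"ty": 0,"tz": 0.4,"yaw": 0},
    {"tx": -2,"ty": 0,"tz": 0.5,"yaw": 0},
  ],
)

```text
time_s: 21.65
position: [0.5406, -0.0417, 0.1916]
tool_rot: [[0.348, 0.937, 0.004], [0.937, -0.348, -0.033], [-0.03, 0.015, -0.999]]
ft_force: [1.4, -0.9, 7.0]
grip_width: 0.0118
```

```bash
python3 tilt.py s19
```

```text
t 21.65 [ 0.5406 -0.0417  0.1916] [ 1.3538 -0.9374  6.9853] w 0.011811123668710547
blob [242, 111, 42, 111, 2560] right 283 201.5 low 259.0 221
blob [346, 111, 66, 25, 498] right 411 111.5 low 392.5 135
0 Ltip [329. 181.] Ltipbot [327. 192.] Rtip [301. 203.] Rbot [299. 213.] spoutz 0.174
15 Ltip [325. 194.] Ltipbot [320. 202.] Rtip [298. 216.] Rbot [294. 223.] spoutz 0.133
30 Ltip [318. 203.] Ltipbot [311. 207.] Rtip [292. 224.] Rbot [285. 228.] spoutz 0.096
45 Ltip [308. 208.] Ltipbot [300. 209.] Rtip [283. 229.] Rbot [275. 229.] spoutz 0.066
60 Ltip [297. 208.] Ltipbot [288. 207.] Rtip [272. 228.] Rbot [263. 226.] spoutz 0.044
75 Ltip [285. 205.] Ltipbot [276. 201.] Rtip [260. 225.] Rbot [251. 220.] spoutz 0.032
90 Ltip [273. 199.] Ltipbot [264. 192.] Rtip [248. 217.] Rbot [239. 210.] spoutz 0.032
```

Tilt is now about 75° with 7 N, so it is rotating. Continue down and back.

Request:
carry_out(
  rows=[
    {"tx": -1.2,"ty": 0,"tz": 0.8,"yaw": 0},
    {"tx": -1.2,"ty": 0,"tz": 1,"yaw": 0},
    {"tx": -1.2,"ty": 0,"tz": 1.2,"yaw": 0},
  ],
)

```text
time_s: 22.0
position: [0.529, -0.0843, 0.173]
tool_rot: [[0.348, 0.937, 0.016], [0.937, -0.347, -0.048], [-0.039, 0.032, -0.999]]
ft_force: [-22.0, -10.1, 53.6]
grip_width: 0.0117
```

```bash
python3 tilt.py s20
```

```text
t 22.0 [ 0.529  -0.0843  0.173 ] [-21.9712 -10.1317  53.6038] w 0.011691932087766126
blob [231, 111, 52, 110, 2229] right 282 201.5 low 257.5 220
blob [346, 111, 64, 28, 587] right 409 111.5 low 389.5 138
0 Ltip [314. 178.] Ltipbot [312. 189.] Rtip [286. 199.] Rbot [285. 210.] spoutz 0.155
15 Ltip [311. 191.] Ltipbot [306. 199.] Rtip [284. 212.] Rbot [280. 220.] spoutz 0.114
30 Ltip [304. 200.] Ltipbot [298. 204.] Rtip [278. 221.] Rbot [272. 225.] spoutz 0.077
45 Ltip [295. 205.] Ltipbot [288. 206.] Rtip [270. 225.] Rbot [262. 226.] spoutz 0.047
60 Ltip [285. 205.] Ltipbot [276. 204.] Rtip [260. 225.] Rbot [251. 223.] spoutz 0.025
75 Ltip [274. 202.] Ltipbot [265. 198.] Rtip [249. 221.] Rbot [240. 217.] spoutz 0.014
90 Ltip [262. 196.] Ltipbot [253. 190.] Rtip [237. 214.] Rbot [229. 208.] spoutz 0.013
```

The force (about 17 N back, 53 N up) points along the tray: the tip is stuck and my path dipped below its arc. Lift off, move forward for room, and follow the arc properly.

Request:
carry_out(
  rows=[
    {"tx": 0,"ty": 0,"tz": -1.5,"yaw": 0},
    {"tx": 0,"ty": 0,"tz": -1.5,"yaw": 0},
    {"tx": 3,"ty": 0,"tz": -0.5,"yaw": 0},
    {"tx": 3.5,"ty": 0,"tz": 0,"yaw": 0},
    {"tx": 3.5,"ty": 0,"tz": 0,"yaw": 0},
    {"tx": 0,"ty": 0,"tz": 0,"yaw": 0},
  ],
  jaw=0.74,
)

```text
time_s: 22.65
position: [0.5627, 0.0094, 0.2051]
tool_rot: [[0.352, 0.936, 0.015], [0.935, -0.351, -0.051], [-0.043, 0.032, -0.999]]
ft_force: [-0.6, -0.7, -2.7]
grip_width: 0.0115
```

```bash
python3 tilt.py s21
```

```text
t 22.65 [0.5627 0.0094 0.2051] [-0.6257 -0.65   -2.6813] w 0.011509998732403735
blob [257, 111, 50, 118, 2581] right 306 212.5 low 280.0 228
blob [352, 111, 61, 21, 385] right 412 112.0 low 397.5 131
blob [313, 116, 27, 7, 139] right 339 117.5 low 326.5 122
0 Ltip [346. 189.] Ltipbot [343. 200.] Rtip [318. 212.] Rbot [316. 223.] spoutz 0.187
15 Ltip [342. 202.] Ltipbot [336. 210.] Rtip [314. 225.] Rbot [310. 233.] spoutz 0.146
30 Ltip [334. 211.] Ltipbot [326. 216.] Rtip [307. 234.] Rbot [300. 238.] spoutz 0.11
45 Ltip [323. 216.] Ltipbot [315. 217.] Rtip [297. 238.] Rbot [289. 238.] spoutz 0.079
60 Ltip [311. 216.] Ltipbot [302. 214.] Rtip [286. 237.] Rbot [276. 235.] spoutz 0.058
75 Ltip [299. 213.] Ltipbot [289. 208.] Rtip [273. 233.] Rbot [264. 228.] spoutz 0.046
90 Ltip [286. 206.] Ltipbot [276. 199.] Rtip [261. 225.] Rbot [251. 218.] spoutz 0.045
```

Request:
carry_out(
  rows=[
    {"tx": 0,"ty": 0,"tz": 1.2,"yaw": 0},
    {"tx": 0,"ty": 0,"tz": 1,"yaw": 0},
    {"tx": 0,"ty": 0,"tz": 0,"yaw": 0},
  ],
  jaw=0.726,
)

```text
time_s: 23.0
position: [0.5617, 0.0052, 0.1803]
tool_rot: [[0.353, 0.935, 0.012], [0.934, -0.352, -0.053], [-0.045, 0.03, -0.999]]
ft_force: [-1.0, -0.6, -2.9]
grip_width: 0.0119
```

Request:
carry_out(
  rows=[
    {"tx": -1.9,"ty": 0,"tz": 0.6,"yaw": 0},
    {"tx": -1.5,"ty": 0,"tz": 0.7,"yaw": 0},
    {"tx": -1.5,"ty": 0,"tz": 0.8,"yaw": 0},
  ],
)

```text
time_s: 23.3
position: [0.5443, -0.0435, 0.1609]
tool_rot: [[0.354, 0.935, 0.014], [0.934, -0.353, -0.052], [-0.043, 0.031, -0.999]]
ft_force: [-0.3, 1.1, -1.1]
grip_width: 0.0117
```

```bash
python3 tilt.py s22
```

```text
t 23.3 [ 0.5443 -0.0435  0.1609] [-0.3003  1.0989 -1.1412] w 0.011734649777093108
blob [243, 111, 47, 65, 1445] right 289 111.5 low 257.0 175
blob [346, 111, 66, 24, 491] right 411 111.5 low 393.0 134
blob [252, 167, 47, 49, 500] right 298 213.5 low 296.0 215
blob [244, 181, 29, 52, 347] right 272 228.0 low 269.5 232
0 Ltip [326. 190.] Ltipbot [324. 200.] Rtip [298. 212.] Rbot [297. 222.] spoutz 0.143
15 Ltip [322. 203.] Ltipbot [318. 210.] Rtip [295. 224.] Rbot [291. 231.] spoutz 0.102
30 Ltip [315. 211.] Ltipbot [309. 215.] Rtip [289. 233.] Rbot [283. 236.] spoutz 0.065
45 Ltip [306. 216.] Ltipbot [298. 217.] Rtip [281. 236.] Rbot [273. 237.] spoutz 0.035
60 Ltip [295. 216.] Ltipbot [287. 214.] Rtip [270. 236.] Rbot [262. 234.] spoutz 0.013
75 Ltip [284. 213.] Ltipbot [275. 208.] Rtip [259. 232.] Rbot [250. 227.] spoutz 0.002
90 Ltip [272. 206.] Ltipbot [263. 200.] Rtip [247. 225.] Rbot [238. 218.] spoutz 0.001
```

Tilt is about 55° with almost no force, so it works. Continue along the arc.

Request:
carry_out(
  rows=[
    {"tx": -1.3,"ty": 0,"tz": 0.9,"yaw": 0},
    {"tx": -1.3,"ty": 0,"tz": 1,"yaw": 0},
    {"tx": -1.2,"ty": 0,"tz": 1.1,"yaw": 0},
    {"tx": -1.1,"ty": 0,"tz": 1.3,"yaw": 0},
  ],
)

```text
time_s: 23.75
position: [0.5259, -0.0971, 0.1184]
tool_rot: [[0.358, 0.934, 0.015], [0.933, -0.357, -0.052], [-0.043, 0.033, -0.999]]
ft_force: [0.2, 0.2, -1.6]
grip_width: 0.0114
```

```bash
python3 tilt.py s23
```

```text
t 23.75 [ 0.5259 -0.0971  0.1184] [ 0.1908  0.1597 -1.6007] w 0.011391797848064242
blob [228, 111, 48, 64, 1425] right 275 111.5 low 244.5 174
blob [346, 111, 63, 28, 620] right 408 113.0 low 387.5 138
blob [239, 168, 55, 46, 427] right 293 210.5 low 290.5 213
blob [234, 184, 37, 48, 322] right 270 228.5 low 267.0 231
0 Ltip [307. 191.] Ltipbot [306. 201.] Rtip [280. 212.] Rbot [279. 221.] spoutz 0.1
15 Ltip [304. 203.] Ltipbot [301. 210.] Rtip [278. 223.] Rbot [275. 230.] spoutz 0.06
30 Ltip [299. 211.] Ltipbot [293. 215.] Rtip [273. 231.] Rbot [267. 235.] spoutz 0.023
45 Ltip [290. 215.] Ltipbot [283. 216.] Rtip [265. 235.] Rbot [258. 235.] spoutz -0.007
60 Ltip [280. 215.] Ltipbot [272. 214.] Rtip [256. 234.] Rbot [248. 232.] spoutz -0.029
75 Ltip [270. 212.] Ltipbot [261. 208.] Rtip [245. 231.] Rbot [237. 226.] spoutz -0.041
90 Ltip [259. 206.] Ltipbot [250. 200.] Rtip [234. 224.] Rbot [226. 217.] spoutz -0.042
```

Request:
carry_out(
  rows=[
    {"tx": -0.9,"ty": 0,"tz": 1.4,"yaw": 0},
    {"tx": -0.7,"ty": 0,"tz": 1.5,"yaw": 0},
    {"tx": -0.5,"ty": 0,"tz": 1.5,"yaw": 0},
    {"tx": -0.4,"ty": 0,"tz": 1.5,"yaw": 0},
    {"tx": 0,"ty": 0,"tz": 0,"yaw": 0},
  ],
)

```text
time_s: 24.3
position: [0.5158, -0.1281, 0.0573]
tool_rot: [[0.362, 0.932, 0.012], [0.931, -0.361, -0.053], [-0.045, 0.03, -0.999]]
ft_force: [-0.2, -0.1, -1.1]
grip_width: 0.0118
```

```bash
python3 tilt.py s24
```

```text
t 24.3 [ 0.5158 -0.1281  0.0573] [-0.2045 -0.126  -1.1124] w 0.011838029501459117
blob [220, 111, 48, 73, 1576] right 267 118.5 low 235.0 183
blob [345, 111, 63, 30, 925] right 407 112.5 low 384.5 140
blob [312, 115, 30, 8, 131] right 341 117.5 low 324.5 122
blob [232, 175, 61, 39, 459] right 292 209.0 low 289.5 213
blob [229, 194, 40, 37, 294] right 268 227.0 low 266.0 230
0 Ltip [296. 200.] Ltipbot [295. 209.] Rtip [270. 220.] Rbot [269. 229.] spoutz 0.039
15 Ltip [294. 211.] Ltipbot [290. 218.] Rtip [268. 231.] Rbot [265. 237.] spoutz -0.001
30 Ltip [289. 219.] Ltipbot [283. 222.] Rtip [263. 238.] Rbot [259. 242.] spoutz -0.038
45 Ltip [281. 223.] Ltipbot [274. 223.] Rtip [256. 242.] Rbot [250. 242.] spoutz -0.069
60 Ltip [272. 223.] Ltipbot [264. 221.] Rtip [248. 241.] Rbot [240. 239.] spoutz -0.09
75 Ltip [262. 219.] Ltipbot [254. 215.] Rtip [238. 237.] Rbot [230. 232.] spoutz -0.102
90 Ltip [251. 213.] Ltipbot [243. 207.] Rtip [228. 230.] Rbot [220. 224.] spoutz -0.103
```

Request:
carry_out(
  rows=[
    {"tx": -0.2,"ty": 0,"tz": 1.2,"yaw": 0},
    {"tx": 0,"ty": 0,"tz": 1,"yaw": 0},
    {"tx": 0,"ty": 0,"tz": 0.4,"yaw": 0},
    {"tx": 0,"ty": 0,"tz": 0,"yaw": 0},
  ],
)

```text
time_s: 24.75
position: [0.5172, -0.1316, 0.0323]
tool_rot: [[0.361, 0.932, 0.017], [0.931, -0.36, -0.055], [-0.046, 0.036, -0.998]]
ft_force: [-0.1, -0.8, 1.1]
grip_width: 0.0116
```

Request:
carry_out(
  rows=[
    {"tx": 0,"ty": 0,"tz": 0,"yaw": 0},
    {"tx": 0,"ty": 0,"tz": 0,"yaw": 0},
    {"tx": 0,"ty": 0,"tz": 0,"yaw": 0},
    {"tx": 0,"ty": 0,"tz": 0,"yaw": 0},
  ],
  jaw=0.1,
)

```text
time_s: 25.15
position: [0.5179, -0.1313, 0.0332]
tool_rot: [[0.361, 0.932, 0.019], [0.932, -0.359, -0.056], [-0.045, 0.038, -0.998]]
ft_force: [0.4, 0.1, 0.3]
grip_width: 0.0385
```

```bash
python3 tilt.py s25|head -7
```

```text
t 25.15 [ 0.5179 -0.1313  0.0332] [0.4251 0.1134 0.2678] w 0.0384559467907727
blob [344, 111, 46, 29, 538] right 389 111.5 low 380.5 139
blob [383, 111, 25, 30, 420] right 407 111.5 low 386.5 140
blob [312, 115, 30, 8, 135] right 341 117.5 low 326.0 122
blob [218, 118, 73, 96, 2083] right 290 210.0 low 289.0 213
blob [229, 198, 39, 34, 276] right 267 228.5 low 265.5 231
0 Ltip [294. 206.] Ltipbot [293. 215.] Rtip [268. 226.] Rbot [268. 235.] spoutz 0.015
```

Request:
carry_out(
  rows=[
    {"tx": -0.2,"ty": 0,"tz": -2,"yaw": 0},
    {"tx": -0.2,"ty": 0,"tz": -3,"yaw": 0},
    {"tx": 0,"ty": 0,"tz": -4,"yaw": 0},
    {"tx": 0,"ty": 0,"tz": -4,"yaw": 0},
    {"tx": -4,"ty": -4,"tz": -2,"yaw": 0},
    {"tx": -3,"ty": -4,"tz": 0,"yaw": 0},
    {"tx": 0,"ty": -4,"tz": 0,"yaw": 0},
    {"tx": 0,"ty": -3,"tz": 0,"yaw": 0},
    {"tx": 0,"ty": 0,"tz": 0,"yaw": 0},
  ],
)

```text
time_s: 26.1
position: [0.3528, -0.134, 0.1832]
tool_rot: [[0.36, 0.933, 0.021], [0.932, -0.358, -0.059], [-0.048, 0.041, -0.998]]
ft_force: [0.3, -0.1, 0.5]
grip_width: 0.0385
```

Run:
```python
from h import *
s=env.observe(); print(s['time_s'],s['position'],s['ft_force'])
t=env.get_image("top")[:,:,::-1]; sc=env.get_image("scene")[:,:,::-1]; w=env.get_image("wrist")[:,:,::-1]
for n,i in(("tE",t),("sE",sc),("wE",w)): cv2.imwrite(f"pics/{n}.png",i)
# tray corners, both views (dark mask new vs start)
for n,im,o in(("top",t,"top0"),("scene",sc,"scene0")):
    o=cv2.imread(f"pics/{o}.png"); g=im.astype(int)
    m=((g.max(2)<125)&(g.max(2)-g.min(2)<28)&(np.abs(g-o).max(2)>25)).astype('u1')
    nl,l,st,c=cv2.connectedComponentsWithStats(cv2.morphologyEx(m,cv2.MORPH_OPEN,np.ones((2,2))))
    for k in range(1,nl):
        if st[k,4]>150:
            cc,_=cv2.findContours((l==k).astype('u1'),cv2.RETR_EXTERNAL,2); h=cv2.approxPolyDP(cv2.convexHull(max(cc,key=len)),3,True).reshape(-1,2)
            print(n,st[k].tolist(),[(p.tolist(),ray(n,p,.04)[:2].round(3).tolist()) for p in h])
# tablets in bin (bright, side shading): change inside the bin vs start
bt=[(102,127),(171.7,170),(121.7,244.5),(49.7,197)]; o=cv2.imread("pics/top0.png"); M=np.zeros(t.shape[:2],'u1'); cv2.fillPoly(M,[np.int32(bt)],1)
d=((np.abs(t.astype(int)-o).max(2)>14)&(M>0)).astype('u1'); nl,l,st,c=cv2.connectedComponentsWithStats(d)
for k in range(1,nl):
    if st[k,4]>6: print('bin change',st[k].tolist(),ray("top",c[k],.02).round(3))
# bystanders: change outside tray/arm
for n,im,o in(("top",t,"top0"),("scene",sc,"scene0")):
    o=cv2.imread(f"pics/{o}.png")
    for nm,x,r in(("cup",[.39,.051,.025],14),("can",[.366,-.1445,.055],18),("spray",[.74,.086,.1],18),("brush",[.765,-.05,.01],14)):
        u,v=proj(n,x).astype(int); print(n,nm,(u,v),np.abs(im[v-r:v+r,u-r:u+r].astype(int)-o[v-r:v+r,u-r:u+r]).mean().round(1))
```

```text
26.1 [ 0.3528 -0.134   0.1832] [ 0.3374 -0.0787  0.4865]
top [212, 174, 91, 75, 2908] [([234, 174], [0.63, 0.018]), ([294, 207], [0.574, -0.137]), ([302, 239], [0.503, -0.166]), ([271, 248], [0.47, -0.099]), ([215, 215], [0.524, 0.044]), ([212, 209], [0.537, 0.053])]
top [234, 267, 53, 41, 427] [([286, 274], [0.418, -0.142]), ([234, 307], [0.327, -0.038]), ([239, 294], [0.356, -0.044]), ([259, 275], [0.405, -0.081]), ([278, 267], [0.43, -0.121])]
top [241, 276, 104, 108, 2205] [([300, 276], [0.419, -0.174]), ([309, 281], [0.411, -0.196]), ([344, 339], [0.3, -0.29]), ([294, 383], [0.193, -0.194]), ([275, 383], [0.186, -0.154]), ([241, 325], [0.291, -0.06]), ([282, 283], [0.396, -0.136])]
top [56, 342, 94, 42, 2169] [([149, 383], [0.141, 0.114]), ([56, 383], [0.108, 0.312]), ([90, 353], [0.179, 0.255]), ([114, 342], [0.21, 0.209])]
top [170, 350, 44, 34, 633] [([213, 350], [0.23, -0.009]), ([212, 383], [0.163, -0.019]), ([171, 383], [0.149, 0.068]), ([173, 368], [0.179, 0.07])]
scene [241, 0, 94, 123, 3223] [([334, 0], [-0.954, -0.267]), ([265, 116], [0.161, -0.185]), ([253, 122], [0.2
[... 1479 characters left out ...]
 [0.602, -0.113])]
bin change [96, 154, 8, 11, 37] [0.616 0.354 0.02 ]
bin change [101, 158, 12, 15, 78] [0.606 0.334 0.02 ]
bin change [86, 174, 30, 19, 214] [0.56  0.342 0.02 ]
bin change [119, 176, 15, 18, 118] [0.563 0.272 0.02 ]
bin change [103, 178, 5, 3, 9] [0.57  0.328 0.02 ]
bin change [105, 185, 13, 18, 131] [0.538 0.305 0.02 ]
top cup (np.int64(201), np.int64(271)) 3.6
top can (np.int64(284), np.int64(297)) 34.7
top spray (np.int64(212), np.int64(117)) 2.6
top brush (np.int64(270), np.int64(130)) 2.5
scene cup (np.int64(303), np.int64(177)) 5.7
scene can (np.int64(251), np.int64(148)) 8.6
scene spray (np.int64(272), np.int64(246)) 7.6
scene brush (np.int64(222), np.int64(256)) 5.5
```

Request:
carry_out(
  rows=[
    {"tx": 0,"ty": 0,"tz": -4,"yaw": 0},
    {"tx": 0,"ty": 0,"tz": -4,"yaw": 0},
    {"tx": -4,"ty": 0,"tz": 0,"yaw": 0},
    {"tx": -4,"ty": 0,"tz": 0,"yaw": 0},
    {"tx": 0,"ty": 0,"tz": 0,"yaw": 0},
    {"tx": 0,"ty": 0,"tz": 0,"yaw": 0},
  ],
)

```text
time_s: 26.85
position: [0.3309, -0.2105, 0.2713]
tool_rot: [[0.353, 0.935, 0.025], [0.934, -0.351, -0.063], [-0.05, 0.046, -0.998]]
ft_force: [0.1, 0.5, -0.7]
grip_width: 0.0381
```

Run:
```python
from h import *
t=env.get_image("top")[:,:,::-1]; sc=env.get_image("scene")[:,:,::-1]; cv2.imwrite("pics/tF.png",t); cv2.imwrite("pics/sF.png",sc)
M=np.zeros(t.shape[:2],'u1'); cv2.fillPoly(M,[np.int32([(234,174),(294,207),(271,248),(212,212)])],1)
print('bright px in tray (top)',int(((t.min(2)>140)&(M>0)).sum()))
M=np.zeros(t.shape[:2],'u1'); cv2.fillPoly(M,[np.int32([(229,180),(253,179),(291,206),(265,232),(228,202)])],1)
print('bright px in tray (scene)',int(((sc.min(2)>140)&(M>0)).sum()))
# tablets seen by scene in the bin
o=cv2.imread("pics/scene0.png"); M=np.zeros(t.shape[:2],'u1'); cv2.fillPoly(M,[np.int32([(317,221),(361,186),(420,224),(377,265)])],1)
d=((np.abs(sc.astype(int)-o).max(2)>14)&(M>0)).astype('u1'); nl,l,st,c=cv2.connectedComponentsWithStats(d)
for k in range(1,nl):
    if st[k,4]>6: print('bin change',st[k].tolist(),ray("scene",c[k],.02).round(3))
# shift of bystanders by template match, start -> now
for n,a,b in(("top",cv2.imread("pics/top0.png"),t),("scene",o,sc)):
    for nm,x,r in(("cup",[.39,.051,.025],12),("can",[.366,-.1445,.1],12),("spray",[.74,.086,.14],12),("brush",[.765,-.05,.01],14),("softener",[.66,-.33,.2],16),("jar",[.57,-.345,.16],14)):
        u,v=proj(n,x).astype(int); T=a[v-r:v+r,u-r:u+r]; S=b[v-r-10:v+r+10,u-r-10:u+r+10]
        R=cv2.matchTemplate(S,T,cv2.TM_CCOEFF_NORMED); _,q,_,p=cv2.minMaxLoc(R); print(n,nm,'shift px',p[0]-10,p[1]-10,round(q,2))
s=env.observe(); print(s['time_s'],s['position'],s['ft_force'],np.abs(s['qvel']).max())
```

```text
bright px in tray (top) 0
bright px in tray (scene) 0
bin change [353, 238, 27, 13, 154] [0.566 0.299 0.02 ]
bin change [370, 247, 18, 15, 117] [0.581 0.336 0.02 ]
bin change [390, 246, 4, 4, 12] [0.547 0.367 0.02 ]
top cup shift px 0 0 0.99
top can shift px 0 0 0.99
top spray shift px 0 0 1.0
top brush shift px 0 0 1.0
top softener shift px 0 0 1.0
top jar shift px 0 0 1.0
scene cup shift px 0 0 0.99
scene can shift px 0 0 0.97
scene spray shift px 0 0 0.8
scene brush shift px 0 0 1.0
scene softener shift px 0 0 1.0
scene jar shift px 0 0 1.0
26.95 [ 0.331  -0.2097  0.2711] [ 0.0899 -0.1401  0.392 ] 0.9457155935451517
```

```bash
python3 -c "
from rig import env
print(env.close_job())"
```

```text
the job is handed in; nothing more can be done
None
```

The job is handed in at about 27 s of the 64 s allowed. As far as my checks show, every step was met, but no verdict is reported.

**What I did**
- I pinched the near cheek, pulled the tray about 205 mm out and let go. It stood flat with all five tablets in it and the handle about 80 mm clear of the shelf.
- I took it by the back handle and carried it level over the bin at 80 N. The tool can only turn about its own axis, so I loosened the jaw until the tray pivoted on the pads. It went to about 40°, then about 80°, with the spout inside the bin.
- I laid the empty tray down nose first on the worktop in front of the shelf, let go and moved the arm clear.

**Last checks**
- **Tray:** both camera views agree that it stands flat, and neither shows any tablet left in it.
- **Bystanders:** the bottles, jar, cup, can and brush showed no shift in either view. The spray bottle matched weakly in the scene view (0.8) but fully in the top view.
- **Wrist force:** about zero at the end.

**What went less smoothly**
- **Tablet count:** the picture taken just after tipping showed five tablets on the bin floor. The later numeric check gave about five blobs in the top view. The scene view gave only three, because the tablets overlap and one wall hides part of the floor.
- **Camera offset:** the top and scene cameras disagreed by about 7 mm on the bin's position.
- **Set-down force:** while setting down, the tray's tip stuck and the wrist reading reached about 59 N, under the 120 N limit. I lifted off and repeated the set-down, and it then went down with little force.

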